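# Brush out the dispensing cups and swing the tray to the pick-up mark

## Task

Swing the swivel tray about its pin until its centreline lies along the green loading mark, then take the long brush and brush out each cup that is there, the white one first, then the yellow, then the blue (so no dark dust gets into a light cup): down to the cup's floor and back up to its rim. Put the brush back in its stand, stand every cup upright on the floor of the tray, and only then swing the loaded tray round until it lies along the red pick-up mark, with all the cups still standing on it; leave the other things on the counter where they are.

Things in the scene. Friction and masses are not known exactly. Their poses are not given: they have to be found in the camera images.
- tray (a joint): Swivel angle of the dark-rimmed wooden tray about an upright pin. Radians, growing counter-clockwise seen from above: 0 with its brass centreline along the red pick-up mark, 1.10 along the green loading mark; range -0.35 to 1.45, no stops at the marks. Stiff pivot (0.3 N m: 1.5 N at the far corner): it stays where it is left
- tray_end (a point): Middle of the tray's far end, on the centreline, 235 mm from the pin, at the height of the rim's top (36 mm); axes as tray_mid. The tray reaches from 30 mm behind the pin to this end and 70 mm to either side of the centreline; underside 6 mm, floor 16 mm above the counter; rims 8 mm thick
- pin (a point): The fixed brass pin's axis, at counter height; the pin head stands 48 mm tall, 26 mm wide, inside the tray's near end. Its x axis points along the red pick-up mark, so the tray's heading is this yaw plus joint tray
- pickup_mark (a point): Red strip 70 x 14 mm painted on the counter, pointing at the pin, centre 278 mm from it: the pick-up mark
- load_mark (a point): Green strip of the same size, 278 mm from the pin, 1.10 rad counter-clockwise of the red one: the loading mark
- tray_mid (a point): Point on the tray's floor, on its centreline 120 mm from the pin; x along the centreline to the far end, z up. It turns with the tray. About it the floor is free from -90 mm (pin head) to +107 mm along x and from -62 to +62 mm along y
- brush_grip (a point): Long cup brush, 205 mm long, 70 g, standing upright in its stand at the start: middle of its round wooden handle (22 mm diameter, 75 mm long), 167.5 mm above the brush's lower end; z along the brush, upwards. Below the handle a thin 8 mm rod, then the round head (28 mm diameter, lowest 55 mm)
- brush_tip (a point): Centre of the lower end of the brush head
- stand_in (a point): The fixed brush stand: steel tube, bore 40 mm, outer 48 mm, on a 90 mm square, 10 mm thick wooden foot. This point is the centre of the tube's inner floor, 14 mm above the counter; the tube's mouth is 71 mm above this point
- cup_white_mid (a point): White round dispensing cup, straight sided, open at the top: 56 mm outside, 50 mm inside diameter, 64 mm tall, floor 5 mm thick, 140 g; this point is on its axis half-way up (32 mm above its underside), z up. It may be absent
- cup_yellow_mid (a point): Yellow round dispensing cup, straight sided, open at the top: 56 mm outside, 50 mm inside diameter, 64 mm tall, floor 5 mm thick, 140 g; this point is on its axis half-way up (32 mm above its underside), z up. It may be absent
- cup_blue_mid (a point): Blue round dispensing cup, straight sided, open at the top: 56 mm outside, 50 mm inside diameter, 64 mm tall, floor 5 mm thick, 140 g; this point is on its axis half-way up (32 mm above its underside), z up. It may be absent
- weight: Bystander: brass scale weight with a knob, 40 mm across, 48 mm tall; origin at its underside's centre
- tin: Bystander: green round tin with a paper label, 60 mm across, 55 mm tall; origin at its underside's centre
- mortar: Bystander: white bowl, 110 mm across, 60 mm tall; origin at its underside's centre
- stapler: Bystander: steel hand stapler, 130 x 32 x 50 mm, long axis x; origin at its underside's centre
- herb_jar: Bystander: amber jar with black cap, 70 mm across, 60 mm tall; origin at its underside's centre
- pill_jar: Bystander: white jar with green cap, 52 mm across, 70 mm tall; origin at its underside's centre
Things that resemble listed ones, but are neither listed nor needed, are in the scene too. Leave any orange look-alike of the part that bears brush_grip alone.

How it is judged:
By the outcome, as a careful person would: the job done as asked, in the order asked, and still so for the second after the job is handed in, with the robot touching nothing.
Of cup_white, cup_yellow, cup_blue only 2 to 3 are there at a start; the rules pass over those that are not, and their reading is None.
At some moment in a run one of cup_white, cup_yellow, cup_blue may be knocked a few centimetres aside while the robot is not near it.
It also fails if it takes over 210 s, if anything falls off the work surface, if the arm or the gripper's body presses on something with over 40 N, if the wrist force passes 120 N, or if a joint passes its speed limit or range.

## Robot

A 7-joint arm with a two-finger parallel gripper is mounted at the origin on the work surface. World frame = base frame: x ahead of the robot, y to its left, z up, the work surface at z = 0. Lengths are in m, angles in rad, forces in N, time in s.
With the tool pointing down it reaches from about 0.4 to 0.875 m from the base axis. Payload 19.3 kg.
Tool frame: the origin (TCP) lies at the very end of the fingers, on their centre line; the grasp point (between the pads) lies 19 mm behind it; z points along the fingers, y is the direction in which the jaws open and shut (so a half turn about z gives the same grasp; the last joint's range is limited). The gripper opens to 85 mm and grips with 20 to 120 N. Pads are 22 mm wide; open, the fingers measure 114 mm over their backs; the gripper's body (76 mm by 85 mm) begins 54 mm behind the grasp point. The pads swing forward as they close: fully open they stand 13 mm farther back than shut.
Start: joints at [-1.294, 0.521, -0.036, 1.599, 0.021, 1.021, -0.113], TCP at [0.212, 0.588, 0.231] pointing down, gripper open.
Joint ranges: [-2.91, 2.91], [-0.3, 2.13], [-1.5, 1.42], [0.17, 2.43], [-1.26, 4.41], [0.16, 1.93], [-2.52, 2.52]. Speed limits (rad/s): [1.89, 1.89, 2.39, 2.39, 3.01, 3.01, 3.01].

## Interface

Orientations are given as [roll, pitch, yaw] about the fixed x, y, z axes, in that order (R = Rz(yaw) Ry(pitch) Rx(roll)).
In Python, from workcell import bot gives the robot as it stands.
- The arm moves only by the tool apply_moves, never from a script. Its argument "commands" is a list of rows, each an object with "travel": the shift along the tool's x, y, z in m, a list of three; "twist": the turn, a rotation vector about the tool's x, y, z in degrees, a list of three; "claw": the finger opening in m, from 0 to 0.0854. A call has 1 to 10 rows; each row is the pose to reach, as a shift and turn from the pose commanded when the call began, along the tool's axes at that moment; what a row does not reach only later rows make up. A row lasts 1/10 s, in which the tool goes at most 50 mm and 8.59 degrees, less where a joint would pass 70% of its speed; a pose out of reach is approached as far as the arm can. A call with a gripper value outside its range is refused whole. The fingers move at their own pace and stop on an object; "force" is the grip in N (left out, the last holds). Time passes only in rows, so rows that repeat a pose let the fingers close. It gives the time, the measured TCP pose, the force and the opening at its end, in the units of the state.
- bot.observe(): the state, without advancing time (a new reading comes with each control period).
- bot.grab_frame(name): name is "scene" or "side" or "wrist"; returns a dict with "frame" (480x640x3 uint8, blue, green, red), "fx", "fy", "cx", "cy" (pixels), "pose" (4x4, takes a point from camera to world coordinates); the wrist camera has in their place "tool_from_camera" (4x4, takes a point from camera to tool coordinates, whose origin is the TCP and whose axes are the flange's). Camera axes: x right, y up, looking along -z (the intrinsics and any distortion apply to the point x, -y, -z); pixel columns grow to the right and rows downward; lengths in m; the calibration is good to about 2 mm. A picture is of the moment at which its call begins: read the wrist's pose just before it. There is no depth.
- bot.job_done(): hands the job in, once; it reports no verdict.
The state is a dict: "clock": time; "qpos": joint angles; "qd": joint speeds; "joint_efforts": joint torques, N m; "position": TCP position; "tool_rot": TCP orientation; "force": force on the tool from outside, world axes, zero at the start; "moment": the same for the moment, N m; "grip_width": finger opening in m.
Only numpy, scipy, OpenCV 4.12 (cv2) and the standard library are available. Lean on these libraries where they do the work, as an engineer would, in place of code of your own. Each camera call takes 0.05 s, during which the arm holds its last target.

## Working session

There is one attempt and no reset: what is moved stays moved. The work goes in short steps, Python scripts to look and compute and a tool call to move; the robot and the scene stay as the last step left them, time stands still between calls to the robot, and variables do not carry over. Pictures are saved under pics/ and viewed, and the job is handed in when it is done.

Besides the shell and the picture viewer there is one more tool, called after "Call:" by a JSON object that holds its "fn" and its "kwargs". apply_moves: Moves the arm, as the interface text tells. Its arguments: {"type":"object","properties":{"commands":{"type":"array"},"force":{"type":"number"}},"required":["commands"]}

```bash
ls; mkdir -p pics; python3 - <<'E'
from workcell import bot
import cv2
print(bot.observe())
for n in ("scene","side","wrist"):
    d=bot.grab_frame(n); cv2.imwrite(f"pics/{n}0.png",d["frame"])
    print({k:(v if k!="frame" else 0) for k,v in d.items()})
E
```

```text
pics
{'clock': 0.0, 'qpos': array([-1.29419936,  0.52203158, -0.03631933,  1.6000063 ,  0.02120516,
        1.02109964, -0.11278583]), 'qd': array([-1.02496539e-03, -2.43918146e-03,  1.95173682e-03, -5.25595759e-06,
       -1.27560073e-03,  1.50062623e-03, -1.76286743e-03]), 'joint_efforts': array([ 8.38586548e-04, -9.27123499e+01,  1.98032521e+00, -3.69943142e+01,
        1.80380931e-02,  7.89669662e-03,  8.42749955e-06]), 'position': array([0.21235456, 0.58745591, 0.23071549]), 'tool_rot': array([-3.14043653e+00,  9.13991370e-05,  2.79479561e+00]), 'force': array([ 0.19363856, -0.23882078,  0.4700428 ]), 'moment': array([0.01050765, 0.02807519, 0.00101465]), 'grip_width': 0.08493927498600926}
{'frame': 0, 'fx': 517.9837405722946, 'fy': 517.9837405722946, 'cx': 318.73049373453443, 'cy': 238.35499179550217, 'pose': array([[-0.87047024, -0.35412427,  0.34187361,  1.07058454],
       [ 0.49184951, -0.59879819,  0.63207974,  0.99647876],
       [-0.01912148,  0.71835696,  0.69541185,  1.23930796],
       [ 0.        ,  0.        ,  0.        ,  1.        ]])}
{'frame': 0, 'fx': 450.2959989556734, 'fy': 450.2959989556734, 'cx': 311.305049763258, 'cy': 244.98106394040082, 'pose': array([[ 0.96250818,  0.16221373, -0.21740448,  0.21934595],
       [-0.27118431,  0.5934419 , -0.75781645, -1.0861048 ],
       [ 0.00608869,  0.78836122,  0.6151825 ,  1.01520864],
       [ 0.        ,  0.        ,  0.        ,  1.        ]])}
{'frame': 0, 'fx': 390.7765391309494, 'fy': 390.7765391309494, 'cx': 316.9472234198405, 'cy': 238.24535454366745, 'tool_from_camera': array([[ 2.53530338e-04,  9.56537541e-01,  2.91609103e-01,
         7.55853766e-02],
       [ 9.99999900e-01, -3.49948251e-04,  2.78483510e-04,
        -5.65277694e-06],
       [ 3.68428027e-04,  2.91609004e-01, -9.56537534e-01,
        -1.43604912e-01],
       [ 0.00000000e+00,  0.00000000e+00,  0.00000000e+00,
         1.00000000e+00]])}
```

View pics/scene0.png

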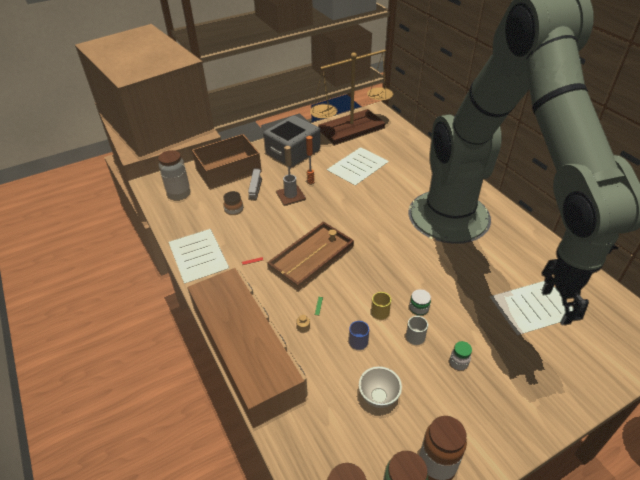

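View pics/side0.png

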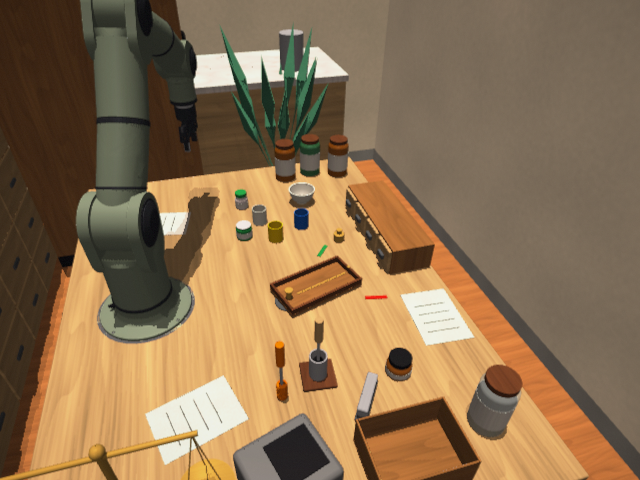

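View pics/wrist0.png

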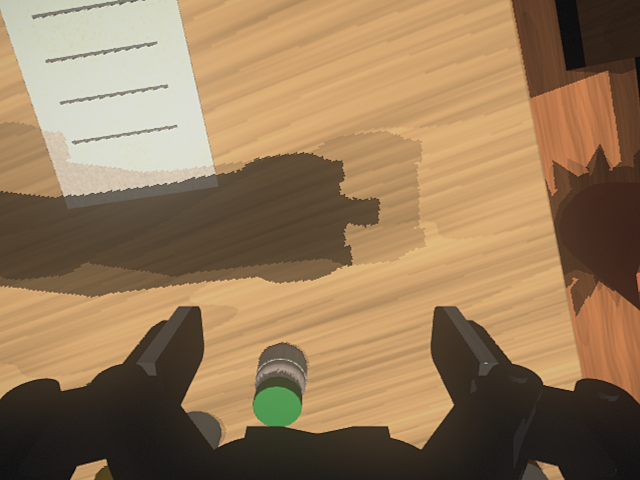

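All three cups seem to be present: in the scene view, white is at ~(417,330), yellow at (381,305) and blue at (359,335). The brush is in its stand at (290,185), and the orange look-alike is at (310,160). I'll zoom in next.

```bash
cat > h.py <<'E'
import numpy as np, cv2
from scipy.spatial.transform import Rotation as R
from scipy.optimize import least_squares
from workcell import bot
def grab(n):
    d=bot.grab_frame(n); return d
def wristpose(d):
    s=bot.observe(); T=np.eye(4); T[:3,:3]=R.from_euler('xyz',s['tool_rot']).as_matrix(); T[:3,3]=s['position']
    return T@d['tool_from_camera']
def ray(d,P,u,v):
    c=np.array([(u-d['cx'])/d['fx'],-(v-d['cy'])/d['fy'],-1.]); return P[:3,3],P[:3,:3]@c
def at_z(d,P,u,v,z):
    o,r=ray(d,P,u,v); return o+r*(z-o[2])/r[2]
def proj(d,P,X):
    X=np.atleast_2d(X); c=(X-P[:3,3])@P[:3,:3]
    return np.c_[d['cx']+d['fx']*c[:,0]/-c[:,2], d['cy']-d['fy']*c[:,1]/-c[:,2]]
def crop(f,x0,y0,x1,y1,s,name):
    cv2.imwrite(name,cv2.resize(f[y0:y1,x0:x1],None,fx=s,fy=s,interpolation=cv2.INTER_CUBIC))
E
python3 - <<'E'
import cv2
from h import crop
f=cv2.imread('pics/scene0.png'); g=cv2.imread('pics/side0.png')
crop(f,220,130,380,250,5,'pics/s1.png'); crop(f,290,220,450,340,5,'pics/s1b.png')
crop(f,340,280,500,400,5,'pics/s2.png')
crop(g,210,170,370,290,5,'pics/g1.png'); crop(g,250,240,410,360,5,'pics/g2.png');crop(g,250,300,410,420,5,'pics/g3.png')
E
```

```text
(no output)
```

View pics/s1.png

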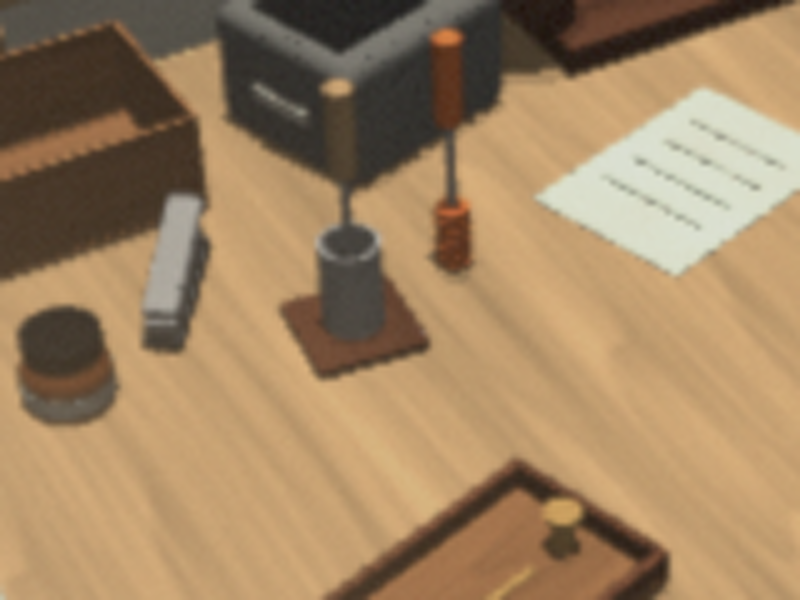

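View pics/s1b.png

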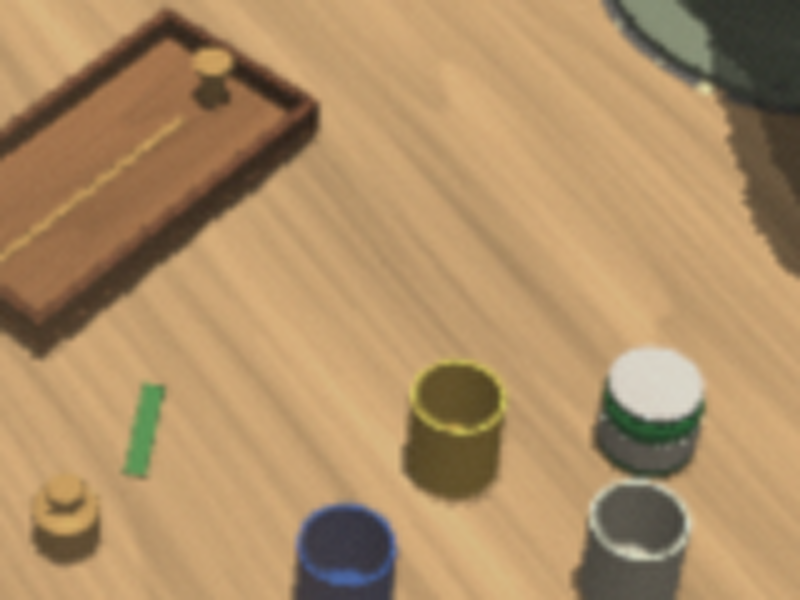

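View pics/s2.png

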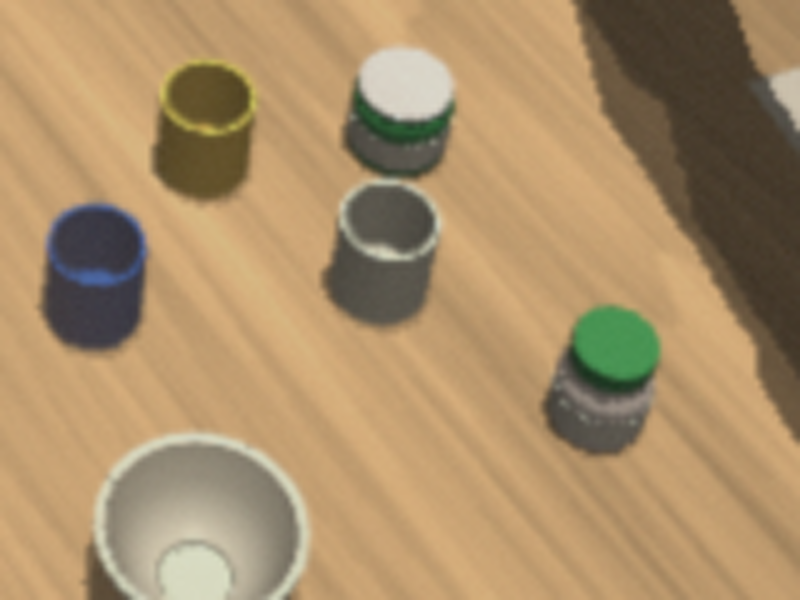

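View pics/g1.png

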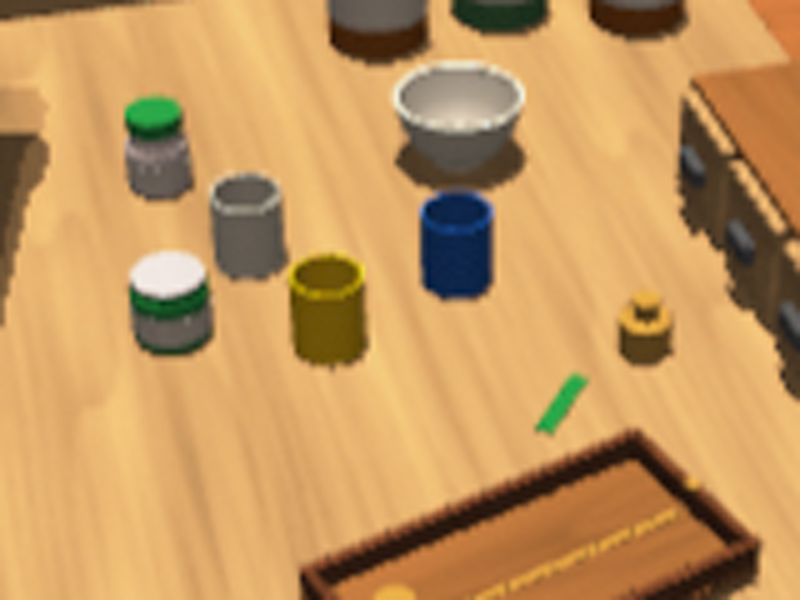

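View pics/g2.png

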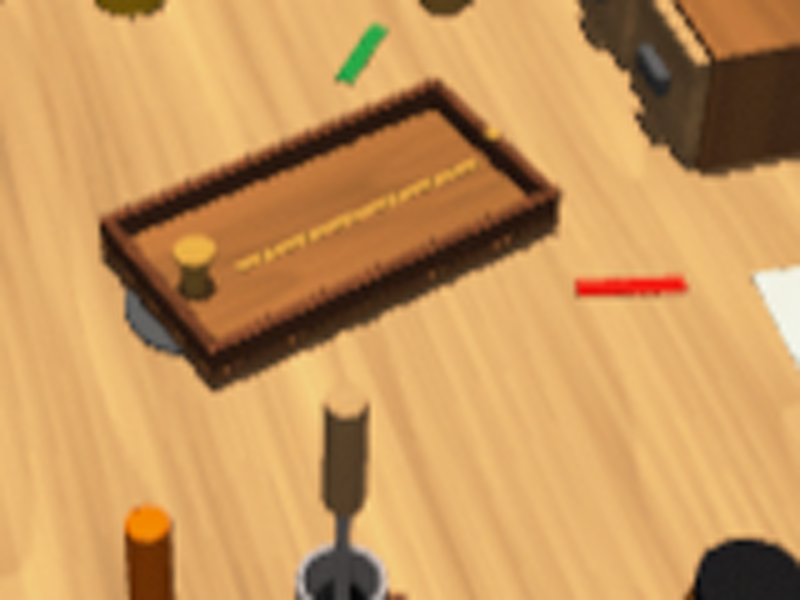

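View pics/g3.png

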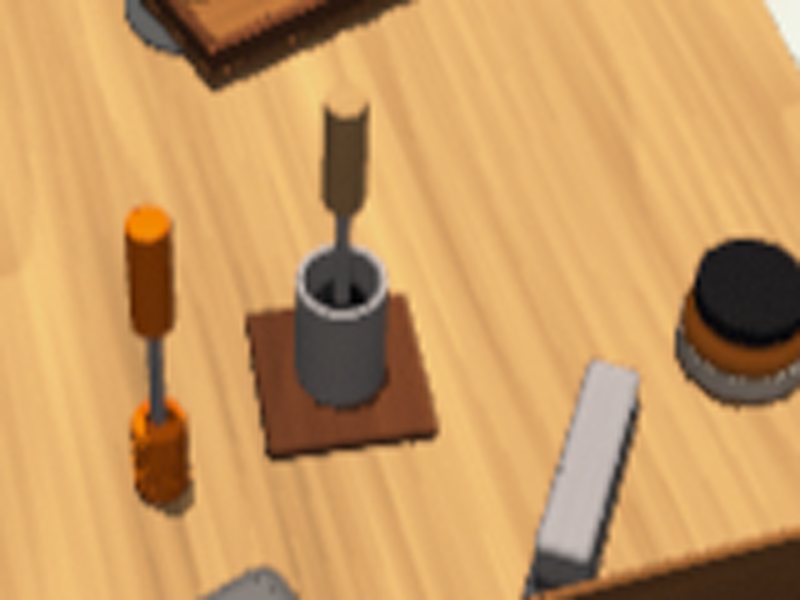

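```bash
cat > m.py <<'E'
from h import *
import pickle
ds=grab('scene'); dg=grab('side')
pts={'white':(.064,(417.8,323.8),(259.4,208.8)),'yellow':(.064,(381.4,299.4),(275.6,225.4)),'blue':(.064,(359.4,329),(301.4,212.6)),
'pin':(.048,(332.5,232.5),(288.8,290)),'green':(0,(318.8,306),(322.3,250.8)),'red':(0,(252.5,261.2),(376.2,297.4)),
'brushtop':(.219,(287.4,147.4),(319.4,320)),'mouth':(.085,(289.6,178.6),(318.4,356.4)),'tend':(.036,None,(348.4,266.4)),
'tin':(.055,(420.5,297),(244,225)),'pill':(.07,(463,349),(240.7,193.5)),'weight':(.03,(303,322),(339,235)),'mortar':(.06,(380,382),(302,188))}
X={}
for k,(z,a,b) in pts.items():
    p=[]
    if a: p.append(at_z(ds,ds['pose'],a[0]-.4,a[1]-.4,z))
    p.append(at_z(dg,dg['pose'],b[0]-.4,b[1]-.4,z))
    X[k]=np.mean(p,0); print(k,[q.round(4)[:2] for q in p],X[k].round(4), 'r',np.hypot(*X[k][:2]).round(3))
pin=X['pin']
for k in('red','green','tend'):
    v=X[k]-pin; print(k,np.hypot(v[0],v[1]),np.arctan2(v[1],v[0]))
E
python3 m.py
```

```text
white [array([0.4239, 0.3634]), array([0.4241, 0.3575])] [0.424  0.3605 0.064 ] r 0.557
yellow [array([0.4617, 0.2405]), array([0.4608, 0.234 ])] [0.4613 0.2373 0.064 ] r 0.519
blue [array([0.5733, 0.2966]), array([0.5726, 0.2901])] [0.5729 0.2934 0.064 ] r 0.644
pin [array([ 0.4316, -0.0898]), array([ 0.4318, -0.0921])] [ 0.4317 -0.0909  0.048 ] r 0.441
green [array([0.6065, 0.1249]), array([0.6064, 0.1238])] [0.6064 0.1243 0.    ] r 0.619
red [array([ 0.7034, -0.1492]), array([ 0.7037, -0.15  ])] [ 0.7035 -0.1496  0.    ] r 0.719
brushtop [array([ 0.4396, -0.3839]), array([ 0.4403, -0.3869])] [ 0.4399 -0.3854  0.219 ] r 0.585
mouth [array([ 0.4407, -0.3822]), array([ 0.4397, -0.388 ])] [ 0.4402 -0.3851  0.085 ] r 0.585
tend [array([ 0.6526, -0.0219])] [ 0.6526 -0.0219  0.036 ] r 0.653
tin [array([0.3532, 0.2851]), array([0.3517, 0.2795])] [0.3525 0.2823 0.055 ] r 0.452
pill [array([0.3743, 0.4923]), array([0.3711, 0.4774])] [0.3727 0.4849 0.07  ] r 0.612
weight [array([0.6857, 0.1739]), array([0.6809, 0.1607])] [0.6833 0.1673 0.03  ] r 0.703
mortar [array([0.615 , 0.4588]), array([0.6226, 0.471 ])] [0.6188 0.4649 0.06  ] r 0.774
red 0.27807587380659826 -0.21263278309554545
green 0.2772613613836338 0.8889995112867395
tend 0.23144702105046966 0.30278026152228865
```

```bash
cat > plan.py <<'E'
from h import *
import sys
def plan(x,y,z,yawdeg,quiet=False):
    s=bot.observe(); R0=R.from_euler('xyz',s['tool_rot'])
    R1=R.from_euler('xyz',[np.pi,0,np.radians(yawdeg)])
    t=R0.inv().apply(np.array([x,y,z])-s['position']); w=(R0.inv()*R1).as_rotvec(degrees=True)
    print('pos',s['position'].round(4),'rpy',np.degrees(s['tool_rot']).round(2),'F',s['force'].round(1),'w',round(s['grip_width'],4),'t',round(s['clock'],2))
    print('travel',t.round(4).tolist(),'twist',w.round(2).tolist(),'dist',np.linalg.norm(t).round(3))
if __name__=='__main__': plan(*map(float,sys.argv[1:5]))
E
python3 plan.py 0.6 -0.1 0.25 17.4
```

```text
pos [0.2124 0.5877 0.231 ] rpy [-179.97    0.    160.13] F [-0.3 -0.2 -0.1] w 0.0853 t 0.25
travel [-0.5982, -0.515, -0.0187] twist [-0.01, 0.04, 142.73] dist 0.79
```

Call:
{"fn": "apply_moves", "kwargs": {"commands": [{"travel":[-0.598,-0.515,-0.019],"twist":[0,0,142.7],"claw":0.02},{"travel":[-0.598,-0.515,-0.019],"twist":[0,0,142.7],"claw":0.02},{"travel":[-0.598,-0.515,-0.019],"twist":[0,0,142.7],"claw":0.02},{"travel":[-0.598,-0.515,-0.019],"twist":[0,0,142.7],"claw":0.02},{"travel":[-0.598,-0.515,-0.019],"twist":[0,0,142.7],"claw":0.02},{"travel":[-0.598,-0.515,-0.019],"twist":[0,0,142.7],"claw":0.02},{"travel":[-0.598,-0.515,-0.019],"twist":[0,0,142.7],"claw":0.02},{"travel":[-0.598,-0.515,-0.019],"twist":[0,0,142.7],"claw":0.02},{"travel":[-0.598,-0.515,-0.019],"twist":[0,0,142.7],"claw":0.02},{"travel":[-0.598,-0.515,-0.019],"twist":[0,0,142.7],"claw":0.02}]}}

```text
clock: 1.25
position: [0.4584, 0.1505, 0.2437]
tool_rot: [3.141, -0.001, 1.289]
force: [0.6, 1.1, 0.3]
grip_width: 0.02
```

```bash
python3 plan.py 0.6 -0.1 0.25 17.4
```

```text
pos [0.4584 0.1505 0.2437] rpy [ 1.7998e+02 -4.0000e-02  7.3850e+01] F [0.6 1.1 0.3] w 0.02 t 1.25
travel [-0.2012, 0.2057, -0.0064] twist [-0.0, -0.04, 56.45] dist 0.288
```

Call:
{"fn": "apply_moves", "kwargs": {"commands": [{"travel":[-0.201,0.206,-0.006],"twist":[0,0,56.5],"claw":0.02},{"travel":[-0.201,0.206,-0.006],"twist":[0,0,56.5],"claw":0.02},{"travel":[-0.201,0.206,-0.006],"twist":[0,0,56.5],"claw":0.02},{"travel":[-0.201,0.206,-0.006],"twist":[0,0,56.5],"claw":0.02},{"travel":[-0.201,0.206,-0.006],"twist":[0,0,56.5],"claw":0.02},{"travel":[-0.201,0.206,-0.006],"twist":[0,0,56.5],"claw":0.02},{"travel":[-0.201,0.206,-0.006],"twist":[0,0,56.5],"claw":0.02},{"travel":[-0.201,0.206,-0.006],"twist":[0,0,56.5],"claw":0.02},{"travel":[-0.201,0.206,-0.006],"twist":[0,0,56.5],"claw":0.02}]}}

```text
clock: 2.15
position: [0.601, -0.0965, 0.2491]
tool_rot: [-3.141, 0.0, 0.312]
force: [0.4, -0.0, 0.9]
grip_width: 0.0202
```

```bash
python3 - <<'E'
from h import *
d=grab('wrist'); P=wristpose(d); cv2.imwrite('pics/w1.png',d['frame'])
np.save('w1.npy',P)
pin=np.array([.4317,-.0909])
print(proj(d,P,[[.4317,-.0909,.048],[.6526,-.0219,.036],[.7035,-.1496,0]]).round(1))
E
python3 plan.py 0.6 -0.1 0.25 17.4
```

```text
[[261.5 358.2]
 [255.  120.7]
 [403.8 110.6]]
pos [ 0.601  -0.0963  0.2493] rpy [-179.97    0.     17.91] F [-0.2 -0.1  0.2] w 0.0201 t 2.2
travel [-0.0021, 0.0032, -0.0007] twist [-0.03, 0.0, 0.51] dist 0.004
```

View pics/w1.png

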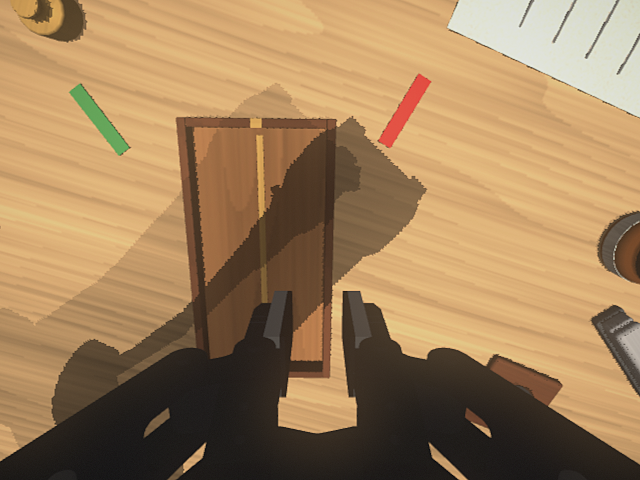

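```bash
python3 - <<'E'
from h import *
d=grab('wrist'); P=np.load('w1.npy')
a=at_z(d,P,260,135,.016);b=at_z(d,P,264,300,.016);c=at_z(d,P,256,123,.036);g=at_z(d,P,100,119,0);r=at_z(d,P,404,110.5,0)
g1=at_z(d,P,76,88,0);g2=at_z(d,P,125,151,0);r1=at_z(d,P,424,78,0);r2=at_z(d,P,385,144,0)
ang=lambda p,q:np.arctan2(p[1]-q[1],p[0]-q[0])
print(a,b,ang(a,b)); pin=np.array([.4317,-.0909,0])
for p in(a,b,c,g,r): print(p.round(4),ang(p,pin),np.hypot(*(p-pin)[:2]))
print(ang(g1,g2),ang(r1,r2))
E
```

```text
[ 0.64069518 -0.02679594  0.016     ] [ 0.47887413 -0.07604234  0.016     ] 0.2954211245754542
[ 0.6407 -0.0268  0.016 ] 0.29761509575714595 0.21860538666344814
[ 0.4789 -0.076   0.016 ] 0.3051185584865889 0.04945855319763984
[ 0.651  -0.0232  0.036 ] 0.29942018499568196 0.2295264978664039
[0.6064 0.1256 0.    ] 0.8916963996144252 0.27817494478070504
[ 0.7036 -0.1497  0.    ] -0.21304578739198035 0.2782328853002081
0.8902238480609517 -0.19452665104477404
```

```bash
python3 plan.py 0.6183 -0.1024 0.024 17.1; cat > arc.py <<'E'
import sys,numpy as np,json
# x fwd, l left of the TCP from pin (m), total deg ccw, rows, claw
x,l,tot,n,claw=map(float,sys.argv[1:6]); n=int(n)
for k in range(1,n+1):
    p=np.radians(tot*k/n); c,s=np.cos(p),np.sin(p)
    print(json.dumps({"travel":[round(x*c-l*s-x,4),round(-(x*s+l*c-l),4),0],"twist":[0,0,round(-tot*k/n,2)],"claw":claw}),end=', ')
E
python3 arc.py .175 -.066 16.95 10 .011
```

```text
pos [ 0.6011 -0.0962  0.2494] rpy [-1.7997e+02 -2.0000e-02  1.7890e+01] F [ 0.3 -0.5 -0.2] w 0.02 t 2.25
travel [0.0144, 0.0113, 0.2254] twist [-0.03, -0.02, 0.79] dist 0.226
{"travel": [0.0019, -0.0052, 0], "twist": [0, 0, -1.69], "claw": 0.011}, {"travel": [0.0036, -0.0105, 0], "twist": [0, 0, -3.39], "claw": 0.011}, {"travel": [0.0052, -0.0158, 0], "twist": [0, 0, -5.08], "claw": 0.011}, {"travel": [0.0066, -0.0211, 0], "twist": [0, 0, -6.78], "claw": 0.011}, {"travel": [0.0078, -0.0265, 0], "twist": [0, 0, -8.47], "claw": 0.011}, {"travel": [0.0089, -0.0319, 0], "twist": [0, 0, -10.17], "claw": 0.011}, {"travel": [0.0098, -0.0374, 0], "twist": [0, 0, -11.86], "claw": 0.011}, {"travel": [0.0106, -0.0429, 0], "twist": [0, 0, -13.56], "claw": 0.011}, {"travel": [0.0112, -0.0484, 0], "twist": [0, 0, -15.25], "claw": 0.011}, {"travel": [0.0116, -0.0539, 0], "twist": [0, 0, -16.95], "claw": 0.011},
```

Call:
{"fn": "apply_moves", "kwargs": {"commands": [{"travel":[0.0144,0.0113,0.04],"twist":[0,0,0.8],"claw":0.022},{"travel":[0.0144,0.0113,0.08],"twist":[0,0,0.8],"claw":0.022},{"travel":[0.0144,0.0113,0.12],"twist":[0,0,0.8],"claw":0.022},{"travel":[0.0144,0.0113,0.16],"twist":[0,0,0.8],"claw":0.022},{"travel":[0.0144,0.0113,0.185],"twist":[0,0,0.8],"claw":0.022},{"travel":[0.0144,0.0113,0.185],"twist":[0,0,0.8],"claw":0.022}]}}

```text
clock: 2.85
position: [0.6166, -0.1025, 0.0616]
tool_rot: [-3.139, 0.004, 0.297]
force: [-0.7, -0.0, -0.1]
grip_width: 0.0221
```

```bash
python3 plan.py 0.6183 -0.1024 0.024 17.1; python3 - <<'E'
from h import *
d=grab('wrist'); cv2.imwrite('pics/w2.png',d['frame'])
E
```

```text
pos [ 0.6166 -0.1025  0.0616] rpy [-179.88    0.23   17.02] F [-0.7 -0.  -0.1] w 0.0221 t 2.85
travel [0.0018, 0.0005, 0.0376] twist [-0.12, 0.23, -0.08] dist 0.038
```

View pics/w2.png

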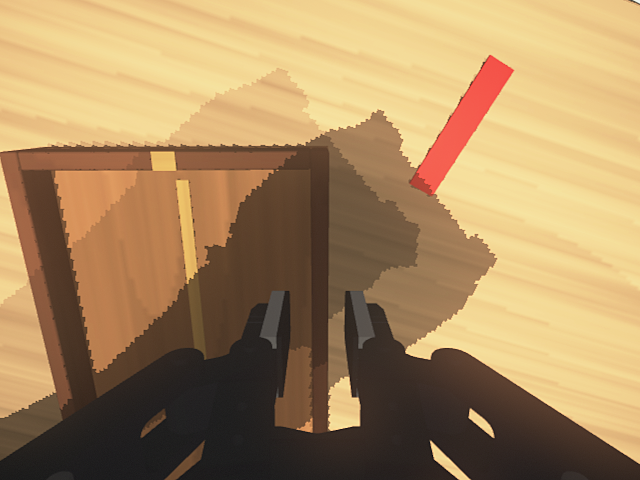

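The wrist view shows the rim (columns 312–328) between the two pads (285 and 350), so I'll descend.

Call:
{"fn": "apply_moves", "kwargs": {"commands": [{"travel":[0.001,0,0.02],"twist":[0,0,0],"claw":0.022},{"travel":[0.001,0,0.037],"twist":[0,0,0],"claw":0.022},{"travel":[0.001,0,0.037],"twist":[0,0,0],"claw":0.022},{"travel":[0.001,0,0.037],"twist":[0,0,0],"claw":0.011},{"travel":[0.001,0,0.037],"twist":[0,0,0],"claw":0.011},{"travel":[0.001,0,0.037],"twist":[0,0,0],"claw":0.011}], "force": 20}}

```text
clock: 3.5
position: [0.6197, -0.1035, 0.0282]
tool_rot: [3.141, -0.001, 0.295]
force: [0.3, 1.0, -0.1]
grip_width: 0.011
```

Call:
{"fn": "apply_moves", "kwargs": {"commands": [{"travel":[0.0019,-0.0052,0],"twist":[0,0,-1.69],"claw":0.011},{"travel":[0.0036,-0.0105,0],"twist":[0,0,-3.39],"claw":0.011},{"travel":[0.0052,-0.0158,0],"twist":[0,0,-5.08],"claw":0.011},{"travel":[0.0066,-0.0211,0],"twist":[0,0,-6.78],"claw":0.011},{"travel":[0.0078,-0.0265,0],"twist":[0,0,-8.47],"claw":0.011},{"travel":[0.0089,-0.0319,0],"twist":[0,0,-10.17],"claw":0.011},{"travel":[0.0098,-0.0374,0],"twist":[0,0,-11.86],"claw":0.011},{"travel":[0.0106,-0.0429,0],"twist":[0,0,-13.56],"claw":0.011},{"travel":[0.0112,-0.0484,0],"twist":[0,0,-15.25],"claw":0.011},{"travel":[0.0116,-0.0539,0],"twist":[0,0,-16.95],"claw":0.011}]}}

```text
clock: 4.5
position: [0.6147, -0.0479, 0.0273]
tool_rot: [3.141, -0.0, 0.593]
force: [2.2, -1.4, 0.3]
grip_width: 0.0109
```

```bash
cat > tray.py <<'E'
from h import *
s=bot.observe(); p=s['position'][:2]-[.4317,-.0909]; yaw=s['tool_rot'][2]
print('yaw',yaw.round(4),'tray frame TCP', (np.array([np.cos(yaw),np.sin(yaw)])@p).round(4),(np.array([-np.sin(yaw),np.cos(yaw)])@p).round(4),'z',s['position'][2].round(4),'F',s['force'].round(1),'w',s['grip_width'].round(4),s['clock'])
E
python3 tray.py
```

```text
Traceback (most recent call last):
  File "tray.py", line 3, in <module>
    print('yaw',yaw.round(4),'tray frame TCP', (np.array([np.cos(yaw),np.sin(yaw)])@p).round(4),(np.array([-np.sin(yaw),np.cos(yaw)])@p).round(4),'z',s['position'][2].round(4),'F',s['force'].round(1),'w',s['grip_width'].round(4),s['clock'])
                                                                                                                                                                                                            ^^^^^^^^^^^^^^^^^^^^^
AttributeError: 'float' object has no attribute 'round'
```

Force is about 2.6 N, so the tray is moving. I'll repeat the arc.

Call:
{"fn": "apply_moves", "kwargs": {"commands": [{"travel":[0.0019,-0.0052,0],"twist":[0,0,-1.69],"claw":0.011},{"travel":[0.0036,-0.0105,0],"twist":[0,0,-3.39],"claw":0.011},{"travel":[0.0052,-0.0158,0],"twist":[0,0,-5.08],"claw":0.011},{"travel":[0.0066,-0.0211,0],"twist":[0,0,-6.78],"claw":0.011},{"travel":[0.0078,-0.0265,0],"twist":[0,0,-8.47],"claw":0.011},{"travel":[0.0089,-0.0319,0],"twist":[0,0,-10.17],"claw":0.011},{"travel":[0.0098,-0.0374,0],"twist":[0,0,-11.86],"claw":0.011},{"travel":[0.0106,-0.0429,0],"twist":[0,0,-13.56],"claw":0.011},{"travel":[0.0112,-0.0484,0],"twist":[0,0,-15.25],"claw":0.011},{"travel":[0.0116,-0.0539,0],"twist":[0,0,-16.95],"claw":0.011}]}}

```text
clock: 5.5
position: [0.5941, 0.0032, 0.0273]
tool_rot: [-3.142, 0.0, 0.889]
force: [1.5, -1.5, 2.3]
grip_width: 0.011
```

```bash
sed -i "s/s\['grip_width'\].round(4)/round(s['grip_width'],4)/" tray.py; python3 tray.py; python3 - <<'E'
from h import *
d=grab('wrist'); cv2.imwrite('pics/w3.png',d['frame']);np.save('w3.npy',wristpose(d))
E
```

```text
yaw 0.8888 tray frame TCP 0.1754 -0.0668 z 0.0273 F [ 1.5 -1.5  2.3] w 0.011 5.5
```

View pics/w3.png

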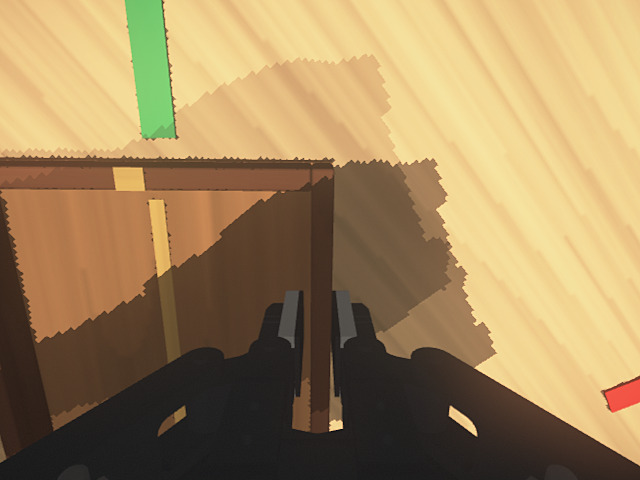

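```bash
python3 - <<'E'
from h import *
d=grab('wrist'); P=np.load('w3.npy')
ang=lambda p,q:np.arctan2(p[1]-q[1],p[0]-q[0]); pin=np.array([.4317,-.0909,0])
for n,u,v,z in(('gnear',158.5,138,0),('gtop',145,0,0),('rim',129,179,.036),('l1',157.5,200,.016),('l2',175,355,.016)):
    p=at_z(d,P,u,v,z); print(n,p.round(4),ang(p,pin).round(4),np.hypot(*(p-pin)[:2]).round(4))
E
```

```text
gnear [0.5821 0.0985 0.    ] 0.8997 0.2419
gtop [0.6152 0.1381 0.    ] 0.8952 0.2935
rim [0.5764 0.0876 0.036 ] 0.8898 0.2298
l1 [0.5697 0.0784 0.016 ] 0.8867 0.2184
l2 [0.5242 0.0229 0.016 ] 0.8881 0.1467
```

Call:
{"fn": "apply_moves", "kwargs": {"commands": [{"travel":[0,0,0],"twist":[0,0,0],"claw":0.022},{"travel":[0,0,0],"twist":[0,0,0],"claw":0.022},{"travel":[0,0,-0.03],"twist":[0,0,0],"claw":0.022},{"travel":[0,0,-0.08],"twist":[0,0,0],"claw":0.03},{"travel":[0,0,-0.13],"twist":[0,0,0],"claw":0.04},{"travel":[0,0,-0.18],"twist":[0,0,0],"claw":0.05},{"travel":[0,0,-0.23],"twist":[0,0,0],"claw":0.06},{"travel":[0,0,-0.27],"twist":[0,0,0],"claw":0.06},{"travel":[0,0,-0.27],"twist":[0,0,0],"claw":0.06}]}}

```text
clock: 6.5
position: [0.5961, 0.0022, 0.3026]
tool_rot: [3.137, -0.005, 0.886]
force: [0.4, -0.7, -2.1]
grip_width: 0.0597
```

```bash
python3 - <<'E'
from h import *
P=None
d=grab('wrist'); cv2.imwrite('pics/w4.png',d['frame']);np.save('w4.npy',wristpose(d))
E
python3 plan.py 0.44 -0.385 0.30 50.9
```

```text
pos [0.5952 0.0026 0.2997] rpy [179.86  -0.18  50.76] F [ 0.5 -0.5 -0.7] w 0.0603 t 6.55
travel [-0.3984, 0.125, -0.0012] twist [0.14, -0.18, -0.14] dist 0.418
```

View pics/w4.png

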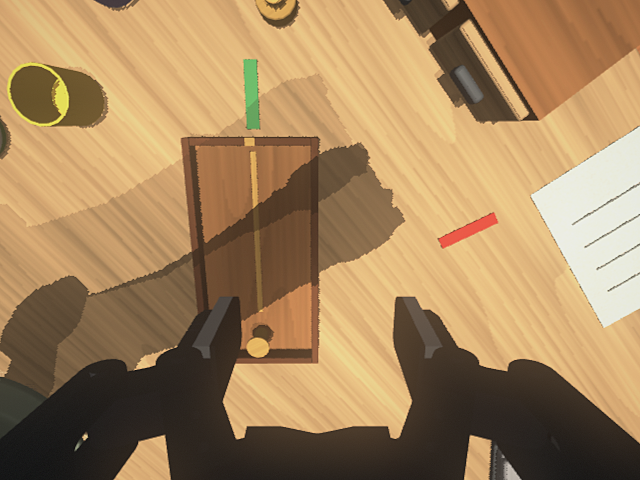

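```bash
python3 - <<'E'
from h import *
d=grab('wrist'); P=np.load('w4.npy')
ang=lambda p,q:np.arctan2(p[1]-q[1],p[0]-q[0]); pin=np.array([.4317,-.0909,0])
print('pin',at_z(d,P,258,347,.048))
for n,u,v,z in(('gnear',254,129,0),('gtop',250.5,60,0),('rim',249.5,142,.036),('l1',253,153,.016),('l2',260.5,310,.016),('r1',494,217,0),('r2',442,244,0)):
    p=at_z(d,P,u,v,z); print(n,p.round(4),ang(p,pin).round(4),np.hypot(*(p-pin)[:2]).round(4))
E
```

```text
pin [ 0.43032327 -0.09113076  0.048     ]
gnear [0.5824 0.0962 0.    ] 0.8928 0.2402
gtop [0.6258 0.1501 0.    ] 0.8927 0.3095
rim [0.5751 0.0867 0.036 ] 0.8917 0.2283
l1 [0.5671 0.0771 0.016 ] 0.8926 0.2158
l2 [ 0.4496 -0.0672  0.016 ] 0.923 0.0297
r1 [ 0.7333 -0.1548  0.    ] -0.2087 0.3083
r2 [ 0.6677 -0.1439  0.    ] -0.2208 0.2418
```

Call:
{"fn": "apply_moves", "kwargs": {"commands": [{"travel":[-0.398,0.125,-0.001],"twist":[0.1,-0.2,0],"claw":0.06},{"travel":[-0.398,0.125,-0.001],"twist":[0.1,-0.2,0],"claw":0.06},{"travel":[-0.398,0.125,-0.001],"twist":[0.1,-0.2,0],"claw":0.06},{"travel":[-0.398,0.125,-0.001],"twist":[0.1,-0.2,0],"claw":0.06},{"travel":[-0.398,0.125,-0.001],"twist":[0.1,-0.2,0],"claw":0.06},{"travel":[-0.398,0.125,-0.001],"twist":[0.1,-0.2,0],"claw":0.06},{"travel":[-0.398,0.125,-0.001],"twist":[0.1,-0.2,0],"claw":0.06},{"travel":[-0.398,0.125,-0.001],"twist":[0.1,-0.2,0],"claw":0.06},{"travel":[-0.398,0.125,-0.001],"twist":[0.1,-0.2,0],"claw":0.06},{"travel":[-0.398,0.125,-0.001],"twist":[0.1,-0.2,0],"claw":0.06}]}}

```text
clock: 7.6
position: [0.4372, -0.387, 0.297]
tool_rot: [-3.138, 0.005, 0.881]
force: [0.2, 0.7, 0.5]
grip_width: 0.0601
```

```bash
python3 - <<'E'
from h import *
d=grab('wrist'); cv2.imwrite('pics/w5.png',d['frame']);P=wristpose(d)
print(proj(d,P,[[.44,-.385,.219],[.44,-.385,.085]]).round(1))
ds=grab('scene');dg=grab('side')
# orange: handle top px scene s1 (447,37), side g3 (148,222) ; z=.205 approx
print(at_z(ds,ds['pose'],220+447/5-.4,130+37/5-.4,.205),at_z(dg,dg['pose'],250+148/5-.4,300+222/5-.4,.205))
E
python3 plan.py 0.44 -0.385 0.30 50.9
```

```text
[[321.1 246. ]
 [320.1 200.4]]
[ 0.33412596 -0.41835163  0.205     ] [ 0.33549955 -0.42204669  0.205     ]
pos [ 0.4399 -0.3835  0.2974] rpy [-179.8     0.19   50.83] F [-0.2  1.   0.2] w 0.0596 t 7.75
travel [-0.0011, 0.001, -0.0026] twist [-0.2, 0.19, -0.07] dist 0.003
```

View pics/w5.png

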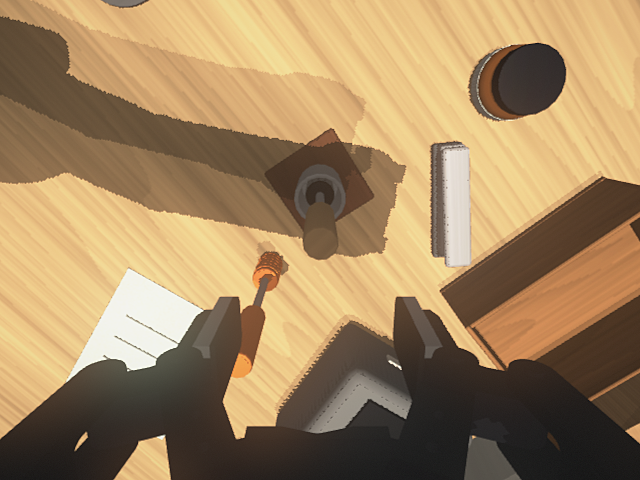

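```bash
python3 - <<'E'
from h import *
P=None
s=bot.observe(); d=grab('wrist'); cv2.imwrite('pics/w6.png',d['frame']);P=wristpose(d)
crop(d['frame'],240,120,400,280,4,'pics/w6c.png')
print(s['position'],bot.observe()['position'])
print(proj(d,P,[[.44,-.385,.219],[.44,-.385,.085]]).round(1)); np.save('w6.npy',P)
E
```

```text
[ 0.43991025 -0.38350185  0.29738225] [ 0.44014514 -0.38330776  0.29765527]
[[320.8 249.8]
 [319.8 203.1]]
```

View pics/w6c.png

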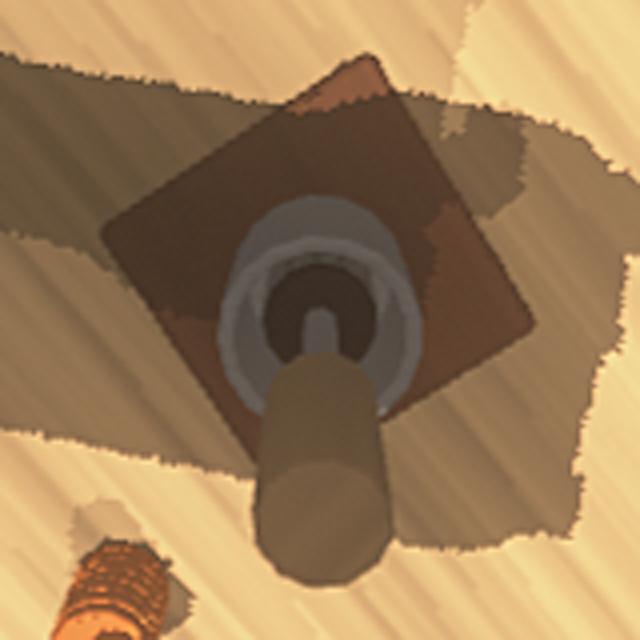

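```bash
python3 plan.py 0.44 -0.385 0.1625 50.9
```

```text
pos [ 0.4401 -0.3833  0.2977] rpy [-179.83    0.18   50.87] F [0.2 0.4 0.5] w 0.0602 t 7.8
travel [-0.001, 0.0014, 0.1352] twist [-0.17, 0.18, -0.03] dist 0.135
```

Call:
{"fn": "apply_moves", "kwargs": {"commands": [{"travel":[-0.001,0.0014,0.03],"twist":[-0.15,0.15,0],"claw":0.06},{"travel":[-0.001,0.0014,0.06],"twist":[-0.15,0.15,0],"claw":0.06},{"travel":[-0.001,0.0014,0.09],"twist":[-0.15,0.15,0],"claw":0.06},{"travel":[-0.001,0.0014,0.12],"twist":[-0.15,0.15,0],"claw":0.06},{"travel":[-0.001,0.0014,0.135],"twist":[-0.15,0.15,0],"claw":0.06},{"travel":[-0.001,0.0014,0.135],"twist":[-0.15,0.15,0],"claw":0.06},{"travel":[-0.001,0.0014,0.135],"twist":[-0.15,0.15,0],"claw":0.06}]}}

```text
clock: 8.5
position: [0.4401, -0.3865, 0.1643]
tool_rot: [3.14, 0.001, 0.887]
force: [0.7, -0.4, 1.0]
grip_width: 0.0602
```

```bash
python3 plan.py 0.44 -0.385 0.1625 50.9
```

```text
pos [ 0.4401 -0.3865  0.1643] rpy [1.7991e+02 5.0000e-02 5.0810e+01] F [ 0.7 -0.4  1. ] w 0.0602 t 8.5
travel [0.0011, -0.001, 0.0018] twist [0.09, 0.05, -0.09] dist 0.002
```

Next I'll close on the handle with a firm grip.

Call:
{"fn": "apply_moves", "kwargs": {"commands": [{"travel":[0.001,-0.001,0.0015],"twist":[0,0,0],"claw":0.05},{"travel":[0.001,-0.001,0.0015],"twist":[0,0,0],"claw":0.04},{"travel":[0.001,-0.001,0.0015],"twist":[0,0,0],"claw":0.03},{"travel":[0.001,-0.001,0.0015],"twist":[0,0,0],"claw":0.025},{"travel":[0.001,-0.001,0.0015],"twist":[0,0,0],"claw":0.018},{"travel":[0.001,-0.001,0.0015],"twist":[0,0,0],"claw":0.015},{"travel":[0.001,-0.001,0.0015],"twist":[0,0,0],"claw":0.015},{"travel":[0.001,-0.001,0.0015],"twist":[0,0,0],"claw":0.015}], "force": 50}}

```text
clock: 9.3
position: [0.4397, -0.3854, 0.1623]
tool_rot: [3.14, 0.001, 0.886]
force: [1.0, 0.5, 6.0]
grip_width: 0.0207
```

```bash
python3 plan.py 0.44 -0.385 0.1625 50.9
```

```text
pos [ 0.4397 -0.3854  0.1623] rpy [1.7989e+02 5.0000e-02 5.0780e+01] F [1.  0.5 6. ] w 0.0207 t 9.3
travel [0.0005, -0.0, -0.0002] twist [0.11, 0.05, -0.12] dist 0.001
```

Call:
{"fn": "apply_moves", "kwargs": {"commands": [{"travel":[0,0,-0.015],"twist":[0,0,0],"claw":0.015},{"travel":[0,0,-0.04],"twist":[0,0,0],"claw":0.015},{"travel":[0,0,-0.07],"twist":[0,0,0],"claw":0.015},{"travel":[0,0,-0.1],"twist":[0,0,0],"claw":0.015},{"travel":[0,0,-0.13],"twist":[0,0,0],"claw":0.015},{"travel":[0,0,-0.14],"twist":[0,0,0],"claw":0.015},{"travel":[0,0,-0.14],"twist":[0,0,0],"claw":0.015}]}}

```text
clock: 10.0
position: [0.4396, -0.3852, 0.3035]
tool_rot: [3.138, 0.0, 0.886]
force: [-0.9, 0.3, -0.0]
grip_width: 0.0209
```

```bash
python3 - <<'E'
from h import *
for n in('scene','side','wrist'):
    cv2.imwrite(f'pics/{n}7.png',grab(n)['frame'])
f=cv2.imread('pics/side7.png');crop(f,200,180,400,340,4,'pics/side7c.png')
E
python3 plan.py 0.5 0.05 0.30 50.9
```

```text
pos [ 0.4391 -0.3844  0.3009] rpy [-1.7996e+02  6.0000e-02  5.0790e+01] F [-0.2  0.4 -1.1] w 0.021 t 10.15
travel [0.3751, -0.2274, 0.0006] twist [-0.04, 0.06, -0.11] dist 0.439
```

View pics/wrist7.png

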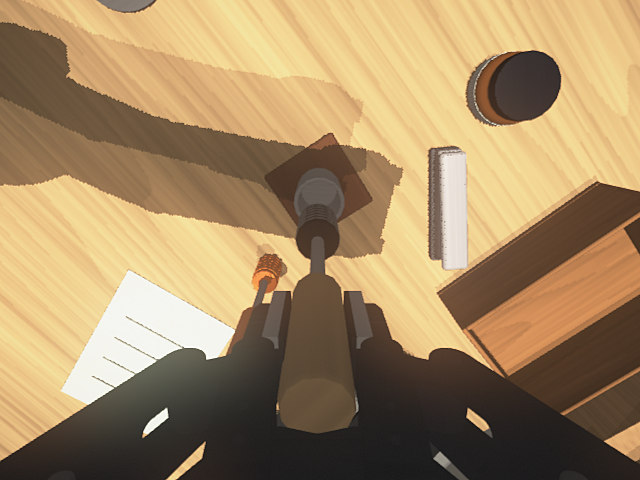

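View pics/scene7.png

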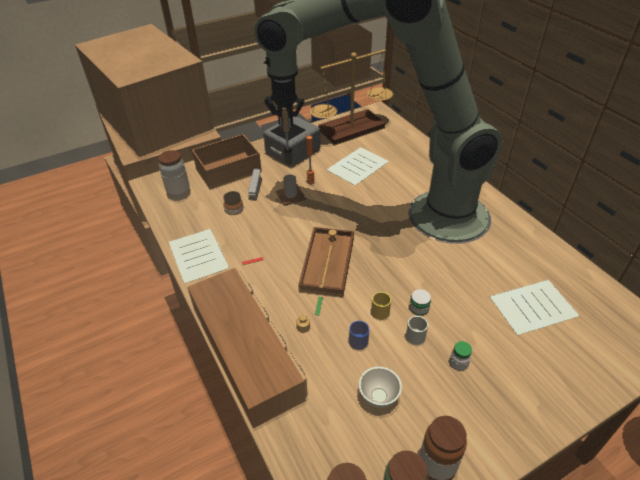

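The brush is held straight, with its head clear of the stand. In the scene view the cups haven't moved: (381,305), (359,335), (417,330).

Call:
{"fn": "apply_moves", "kwargs": {"commands": [{"travel":[0.375,-0.227,0],"twist":[0,0,0],"claw":0.015},{"travel":[0.375,-0.227,0],"twist":[0,0,0],"claw":0.015},{"travel":[0.375,-0.227,0],"twist":[0,0,0],"claw":0.015},{"travel":[0.375,-0.227,0],"twist":[0,0,0],"claw":0.015},{"travel":[0.375,-0.227,0],"twist":[0,0,0],"claw":0.015},{"travel":[0.375,-0.227,0],"twist":[0,0,0],"claw":0.015},{"travel":[0.375,-0.227,0],"twist":[0,0,0],"claw":0.015},{"travel":[0.375,-0.227,0],"twist":[0,0,0],"claw":0.015},{"travel":[0.375,-0.227,0],"twist":[0,0,0],"claw":0.015},{"travel":[0.375,-0.227,0],"twist":[0,0,0],"claw":0.015}]}}

```text
clock: 11.15
position: [0.5004, 0.0546, 0.2999]
tool_rot: [-3.141, 0.002, 0.893]
force: [-0.0, -0.3, 0.0]
grip_width: 0.0209
```

```bash
python3 - <<'E'
from h import *
grab('side')
d=grab('wrist');P=wristpose(d);cv2.imwrite('pics/w8.png',d['frame']); np.save('w8.npy',P)
for k,p in {'w':(.424,.3605),'y':(.4613,.2373),'b':(.5729,.2934)}.items(): print(k,proj(d,P,[[*p,.064]]).round(1))
E
python3 plan.py 0.424 0.3605 0.30 50.9
```

```text
w [[ 14.1 -30.4]]
y [[152.   63.1]]
b [[197.8 -90.4]]
pos [0.5001 0.0497 0.3003] rpy [1.800e+02 1.600e-01 5.088e+01] F [ 0.7 -1.1 -1. ] w 0.0211 t 11.25
travel [0.1931, -0.2552, -0.0002] twist [0.0, 0.16, -0.02] dist 0.32
```

View pics/w8.png

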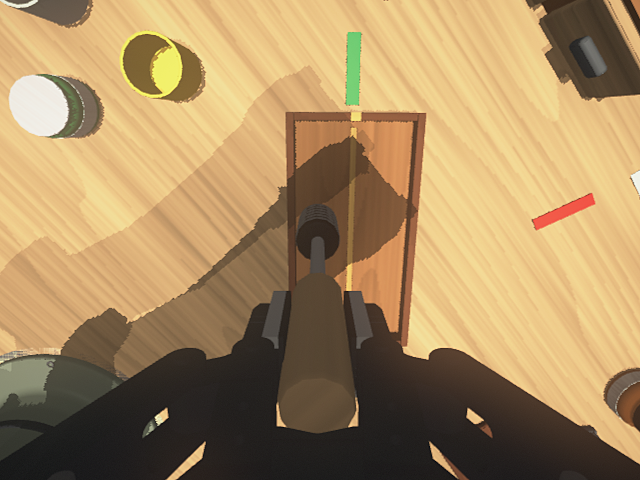

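Call:
{"fn": "apply_moves", "kwargs": {"commands": [{"travel":[0.113,-0.255,0],"twist":[0,0.1,0],"claw":0.015},{"travel":[0.113,-0.255,0],"twist":[0,0.1,0],"claw":0.015},{"travel":[0.113,-0.255,0],"twist":[0,0.1,0],"claw":0.015},{"travel":[0.113,-0.255,0],"twist":[0,0.1,0],"claw":0.015},{"travel":[0.113,-0.255,0],"twist":[0,0.1,0],"claw":0.015},{"travel":[0.113,-0.255,0],"twist":[0,0.1,0],"claw":0.015},{"travel":[0.113,-0.255,0],"twist":[0,0.1,0],"claw":0.015},{"travel":[0.113,-0.255,0],"twist":[0,0.1,0],"claw":0.015}]}}

```text
clock: 12.05
position: [0.3748, 0.297, 0.3005]
tool_rot: [3.14, 0.0, 0.886]
force: [0.5, -0.4, -1.5]
grip_width: 0.0209
```

```bash
cat > look.py <<'E'
from h import *
import sys
grab('side'); grab('scene')
d=grab('wrist');P=wristpose(d);cv2.imwrite('pics/%s.png'%sys.argv[1],d['frame']); np.save(sys.argv[1]+'.npy',P)
for a in sys.argv[2:]:
    p=list(map(float,a.split(','))); print(a,proj(d,P,[p]).round(1)[0])
E
python3 look.py w9 .424,.3605,.064 .4613,.2373,.064 .5729,.2934,.064
python3 plan.py 0.424 0.3605 0.30 50.9
```

```text
.424,.3605,.064 [314.7 111.9]
.4613,.2373,.064 [423.9 188.6]
.5729,.2934,.064 [490.7  62. ]
pos [0.3753 0.2965 0.3009] rpy [ 1.7993e+02 -3.0000e-02  5.0640e+01] F [ 0.1 -0.7 -1.4] w 0.0209 t 12.2
travel [0.0804, -0.0029, 0.0009] twist [0.07, -0.03, -0.26] dist 0.08
```

View pics/w9.png

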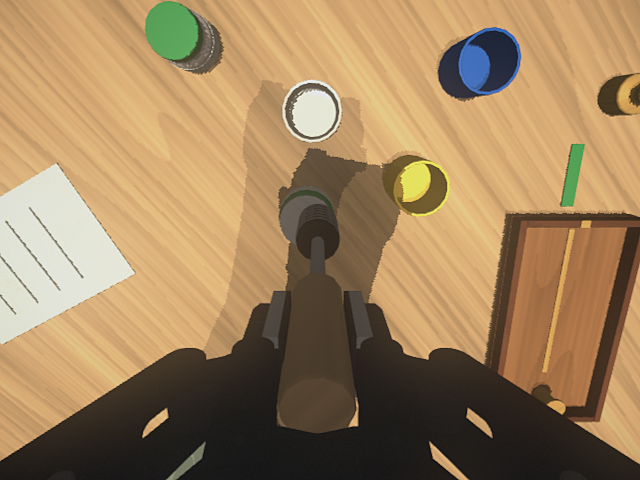

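Call:
{"fn": "apply_moves", "kwargs": {"commands": [{"travel":[0.04,-0.002,0],"twist":[0,0,-0.2],"claw":0.015},{"travel":[0.08,-0.0045,0],"twist":[0,0,-0.2],"claw":0.015},{"travel":[0.08,-0.0045,0.02],"twist":[0,0,-0.2],"claw":0.015},{"travel":[0.08,-0.0045,0.04],"twist":[0,0,-0.2],"claw":0.015},{"travel":[0.08,-0.0045,0.06],"twist":[0,0,-0.2],"claw":0.015},{"travel":[0.08,-0.0045,0.06],"twist":[0,0,-0.2],"claw":0.015}]}}

```text
clock: 12.8
position: [0.4215, 0.361, 0.239]
tool_rot: [3.141, 0.003, 0.888]
force: [-0.6, 0.4, -0.6]
grip_width: 0.0206
```

```bash
python3 look.py w10 .423,.3615,.064;python3 plan.py 0.423 0.3615 0.155 50.9
```

```text
.423,.3615,.064 [319.3 211.5]
pos [0.4224 0.3625 0.242 ] rpy [ 1.7994e+02 -1.0000e-01  5.0920e+01] F [-0.1 -0.3 -0.7] w 0.0212 t 12.95
travel [-0.0005, 0.001, 0.087] twist [0.06, -0.1, 0.02] dist 0.087
```

View pics/w10.png

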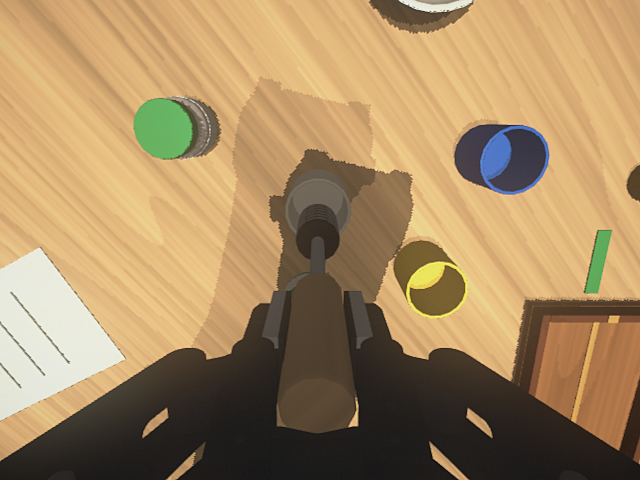

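Call:
{"fn": "apply_moves", "kwargs": {"commands": [{"travel":[0,0,0.02],"twist":[0,0,0],"claw":0.015},{"travel":[0,0,0.04],"twist":[0,0,0],"claw":0.015},{"travel":[0,0,0.06],"twist":[0,0,0],"claw":0.015},{"travel":[0,0,0.075],"twist":[0,0,0],"claw":0.015},{"travel":[0,0,0.083],"twist":[0,0,0],"claw":0.015},{"travel":[0,0,0.086],"twist":[0,0,0],"claw":0.015},{"travel":[0,0,0.087],"twist":[0,0,0],"claw":0.015},{"travel":[0,0,0.087],"twist":[0,0,0],"claw":0.015}]}}

```text
clock: 13.75
position: [0.4221, 0.363, 0.1548]
tool_rot: [3.141, -0.002, 0.89]
force: [-0.4, 0.6, -1.0]
grip_width: 0.0207
```

```bash
python3 plan.py 0.423 0.3615 0.1533 50.9
```

```text
pos [0.4221 0.363  0.1548] rpy [ 1.7995e+02 -1.1000e-01  5.0980e+01] F [-0.4  0.6 -1. ] w 0.0207 t 13.75
travel [-0.0006, 0.0017, 0.0015] twist [0.05, -0.11, 0.08] dist 0.002
```

Call:
{"fn": "apply_moves", "kwargs": {"commands": [{"travel":[0,0,0.001],"twist":[0,0,0],"claw":0.015},{"travel":[0,0,0.0015],"twist":[0,0,0],"claw":0.015},{"travel":[0,0,0.0015],"twist":[0,0,0],"claw":0.015}]}}

```text
clock: 14.05
position: [0.4222, 0.3632, 0.1533]
tool_rot: [3.141, -0.002, 0.89]
force: [-0.1, 0.1, 7.2]
grip_width: 0.0208
```

Call:
{"fn": "apply_moves", "kwargs": {"commands": [{"travel":[0,0,0.001],"twist":[0,0,0],"claw":0.015},{"travel":[0,0,0.001],"twist":[0,0,0],"claw":0.015}]}}

```text
clock: 14.25
position: [0.4227, 0.3636, 0.1532]
tool_rot: [3.141, -0.004, 0.89]
force: [-1.8, -1.4, 21.0]
grip_width: 0.0207
```

The tip touched the floor at the predicted height. I'll go back up through the rim.

Call:
{"fn": "apply_moves", "kwargs": {"commands": [{"travel":[0,0,-0.006],"twist":[0,0,0],"claw":0.015},{"travel":[0,0,-0.02],"twist":[0,0,0],"claw":0.015},{"travel":[0,0,-0.035],"twist":[0,0,0],"claw":0.015},{"travel":[0,0,-0.05],"twist":[0,0,0],"claw":0.015},{"travel":[0,0,-0.065],"twist":[0,0,0],"claw":0.015},{"travel":[0,0,-0.085],"twist":[0,0,0],"claw":0.015},{"travel":[0,0,-0.11],"twist":[0,0,0],"claw":0.015},{"travel":[0,0,-0.14],"twist":[0,0,0],"claw":0.015},{"travel":[0,0,-0.146],"twist":[0,0,0],"claw":0.015},{"travel":[0,0,-0.146],"twist":[0,0,0],"claw":0.015}]}}

```text
clock: 15.25
position: [0.4218, 0.363, 0.2989]
tool_rot: [3.141, -0.003, 0.89]
force: [0.0, -0.4, -0.4]
grip_width: 0.021
```

```bash
python3 plan.py 0.411 0.175 0.30 50.9
```

```text
pos [0.4218 0.363  0.2989] rpy [ 1.7995e+02 -1.7000e-01  5.0980e+01] F [ 0.  -0.4 -0.4] w 0.021 t 15.25
travel [-0.1528, 0.1099, -0.0014] twist [0.05, -0.17, 0.08] dist 0.188
```

Call:
{"fn": "apply_moves", "kwargs": {"commands": [{"travel":[-0.153,0.11,0],"twist":[0,-0.15,0],"claw":0.015},{"travel":[-0.153,0.11,0],"twist":[0,-0.15,0],"claw":0.015},{"travel":[-0.153,0.11,0],"twist":[0,-0.15,0],"claw":0.015},{"travel":[-0.153,0.11,0],"twist":[0,-0.15,0],"claw":0.015},{"travel":[-0.153,0.11,0],"twist":[0,-0.15,0],"claw":0.015},{"travel":[-0.153,0.11,0],"twist":[0,-0.15,0],"claw":0.015}]}}

```text
clock: 15.85
position: [0.4105, 0.1741, 0.2972]
tool_rot: [3.141, 0.002, 0.889]
force: [-0.5, 0.9, -0.5]
grip_width: 0.0206
```

```bash
python3 look.py w11 .424,.3605,.064 .4613,.2373,.064 .5729,.2934,.064
python3 plan.py 0.4613 0.2373 0.30 50.9
```

```text
.424,.3605,.064 [195.2  23.1]
.4613,.2373,.064 [318.6 111.4]
.5729,.2934,.064 [380.8 -32.5]
pos [0.4106 0.1755 0.2971] rpy [1.7995e+02 1.4000e-01 5.1060e+01] F [-0.   0.4 -1.2] w 0.0208 t 16.0
travel [0.08, 0.0006, -0.0031] twist [0.05, 0.14, 0.16] dist 0.08
```

View pics/w11.png

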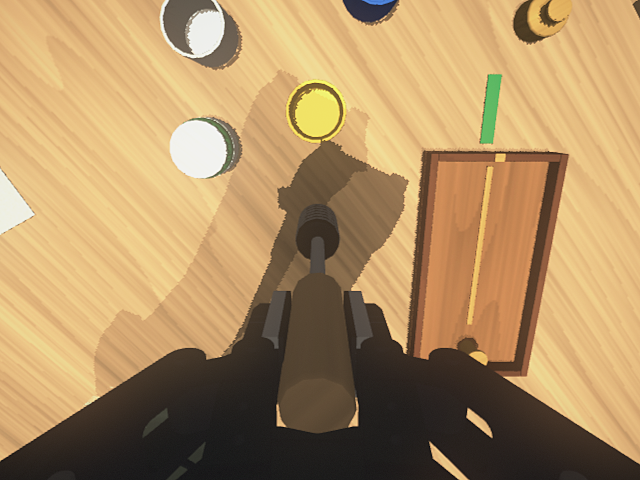

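Call:
{"fn": "apply_moves", "kwargs": {"commands": [{"travel":[0.04,-0.001,0],"twist":[0,0.1,0.1],"claw":0.015},{"travel":[0.08,-0.001,0],"twist":[0,0.1,0.1],"claw":0.015},{"travel":[0.08,-0.001,0],"twist":[0,0.1,0.1],"claw":0.015},{"travel":[0.08,-0.001,0.02],"twist":[0,0.1,0.1],"claw":0.015},{"travel":[0.08,-0.001,0.04],"twist":[0,0.1,0.1],"claw":0.015},{"travel":[0.08,-0.001,0.055],"twist":[0,0.1,0.1],"claw":0.015},{"travel":[0.08,-0.001,0.055],"twist":[0,0.1,0.1],"claw":0.015}]}}

```text
clock: 16.7
position: [0.4592, 0.2375, 0.2404]
tool_rot: [3.141, 0.004, 0.889]
force: [-0.6, 0.2, -0.4]
grip_width: 0.021
```

```bash
python3 look.py w12 .4604,.2381,.064;python3 plan.py 0.4604 0.2381 0.155 50.9; python3 -c "
import cv2;from h import crop
crop(cv2.imread('pics/w12.png'),230,140,430,300,3,'pics/w12c.png')"
```

```text
.4604,.2381,.064 [317.7 210.3]
pos [0.4605 0.2377 0.2429] rpy [ 1.7994e+02 -2.0000e-02  5.0910e+01] F [-0.2  0.  -0. ] w 0.0208 t 16.85
travel [0.0002, -0.0004, 0.0879] twist [0.06, -0.02, 0.01] dist 0.088
```

View pics/w12c.png

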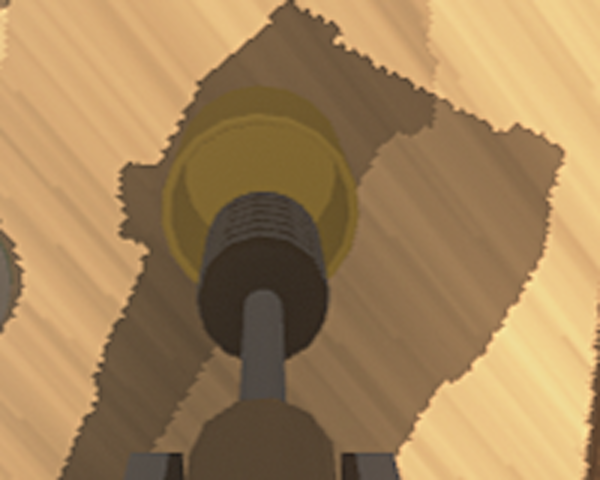

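Rim centre is at (317,209), as predicted. I'll descend to tip z ≈ 6 mm and touch the floor lightly.

Call:
{"fn": "apply_moves", "kwargs": {"commands": [{"travel":[0,0,0.02],"twist":[0,0,0],"claw":0.015},{"travel":[0,0,0.04],"twist":[0,0,0],"claw":0.015},{"travel":[0,0,0.06],"twist":[0,0,0],"claw":0.015},{"travel":[0,0,0.075],"twist":[0,0,0],"claw":0.015},{"travel":[0,0,0.083],"twist":[0,0,0],"claw":0.015},{"travel":[0,0,0.087],"twist":[0,0,0],"claw":0.015},{"travel":[0,0,0.0885],"twist":[0,0,0],"claw":0.015},{"travel":[0,0,0.0895],"twist":[0,0,0],"claw":0.015},{"travel":[0,0,0.0895],"twist":[0,0,0],"claw":0.015}]}}

```text
clock: 17.75
position: [0.4606, 0.2374, 0.1533]
tool_rot: [3.141, -0.001, 0.888]
force: [-0.4, 0.3, -0.5]
grip_width: 0.0207
```

Call:
{"fn": "apply_moves", "kwargs": {"commands": [{"travel":[0,0,0.0007],"twist":[0,0,0],"claw":0.015},{"travel":[0,0,0.0007],"twist":[0,0,0],"claw":0.015}]}}

```text
clock: 17.95
position: [0.461, 0.2376, 0.1532]
tool_rot: [3.14, -0.002, 0.888]
force: [-1.1, -0.8, 11.9]
grip_width: 0.0206
```

Touched the floor. Back up.

Call:
{"fn": "apply_moves", "kwargs": {"commands": [{"travel":[0,0,-0.006],"twist":[0,0,0],"claw":0.015},{"travel":[0,0,-0.02],"twist":[0,0,0],"claw":0.015},{"travel":[0,0,-0.035],"twist":[0,0,0],"claw":0.015},{"travel":[0,0,-0.05],"twist":[0,0,0],"claw":0.015},{"travel":[0,0,-0.065],"twist":[0,0,0],"claw":0.015},{"travel":[0,0,-0.085],"twist":[0,0,0],"claw":0.015},{"travel":[0,0,-0.11],"twist":[0,0,0],"claw":0.015},{"travel":[0,0,-0.14],"twist":[0,0,0],"claw":0.015},{"travel":[0,0,-0.146],"twist":[0,0,0],"claw":0.015},{"travel":[0,0,-0.146],"twist":[0,0,0],"claw":0.015}]}}

```text
clock: 18.95
position: [0.4605, 0.2375, 0.2992]
tool_rot: [3.141, -0.002, 0.888]
force: [-1.0, 0.6, -1.4]
grip_width: 0.0209
```

```bash
python3 plan.py 0.5225 0.2313 0.30 50.9
```

```text
pos [0.4605 0.2375 0.2992] rpy [ 1.7994e+02 -1.1000e-01  5.0890e+01] F [-1.   0.6 -1.4] w 0.0209 t 18.95
travel [0.0343, 0.052, -0.0007] twist [0.06, -0.11, -0.01] dist 0.062
```

Call:
{"fn": "apply_moves", "kwargs": {"commands": [{"travel":[0.034,0.052,0],"twist":[0,0,0],"claw":0.015},{"travel":[0.034,0.052,0],"twist":[0,0,0],"claw":0.015},{"travel":[0.034,0.052,0],"twist":[0,0,0],"claw":0.015}]}}

```text
clock: 19.25
position: [0.5231, 0.2299, 0.2967]
tool_rot: [3.14, 0.002, 0.886]
force: [-0.6, -0.3, -0.8]
grip_width: 0.0206
```

```bash
python3 look.py w13 .424,.3605,.064 .4613,.2373,.064 .5729,.2934,.064
python3 plan.py 0.5729 0.2934 0.30 50.9
```

```text
.424,.3605,.064 [152.3 156.9]
.4613,.2373,.064 [267.6 230. ]
.5729,.2934,.064 [318.8 110.5]
pos [0.5212 0.2309 0.2975] rpy [1.7999e+02 7.0000e-02 5.0890e+01] F [-0.3  0.5 -0.9] w 0.0211 t 19.4
travel [0.0811, 0.0007, -0.0026] twist [0.01, 0.07, -0.01] dist 0.081
```

View pics/w13.png

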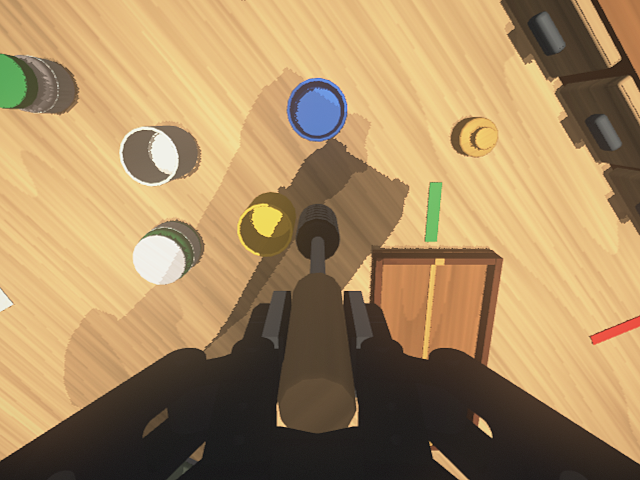

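Call:
{"fn": "apply_moves", "kwargs": {"commands": [{"travel":[0.04,0,0],"twist":[0,0,0],"claw":0.015},{"travel":[0.081,0,0],"twist":[0,0,0],"claw":0.015},{"travel":[0.081,0,0],"twist":[0,0,0],"claw":0.015},{"travel":[0.081,0,0.02],"twist":[0,0,0],"claw":0.015},{"travel":[0.081,0,0.04],"twist":[0,0,0],"claw":0.015},{"travel":[0.081,0,0.055],"twist":[0,0,0],"claw":0.015},{"travel":[0.081,0,0.055],"twist":[0,0,0],"claw":0.015}]}}

```text
clock: 20.1
position: [0.5715, 0.2937, 0.2414]
tool_rot: [-3.141, 0.003, 0.889]
force: [-0.1, -0.4, -0.7]
grip_width: 0.0211
```

```bash
python3 look.py w14 .5725,.2938,.064;python3 plan.py 0.5725 0.2938 0.155 50.9; python3 -c "
import cv2;from h import crop
crop(cv2.imread('pics/w14.png'),230,140,430,300,3,'pics/w14c.png')"
```

```text
.5725,.2938,.064 [317.5 211. ]
pos [0.5731 0.294  0.2442] rpy [ 1.7994e+02 -5.0000e-02  5.0890e+01] F [-0.6  0.5 -0.8] w 0.0209 t 20.25
travel [-0.0006, -0.0005, 0.0892] twist [0.06, -0.05, -0.01] dist 0.089
```

View pics/w14c.png

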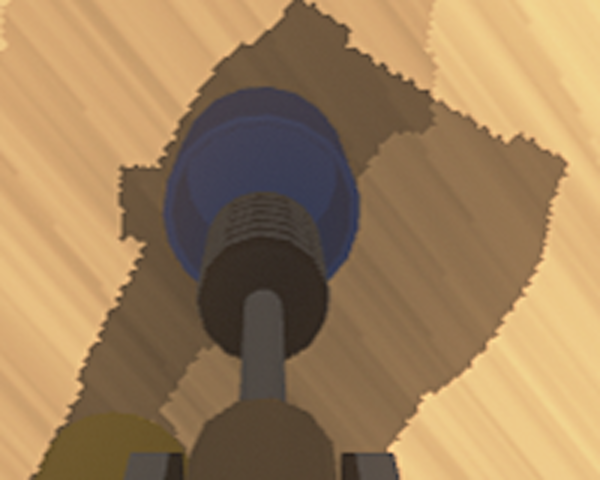

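Call:
{"fn": "apply_moves", "kwargs": {"commands": [{"travel":[0,0,0.02],"twist":[0,0,0],"claw":0.015},{"travel":[0,0,0.04],"twist":[0,0,0],"claw":0.015},{"travel":[0,0,0.06],"twist":[0,0,0],"claw":0.015},{"travel":[0,0,0.075],"twist":[0,0,0],"claw":0.015},{"travel":[0,0,0.085],"twist":[0,0,0],"claw":0.015},{"travel":[0,0,0.089],"twist":[0,0,0],"claw":0.015},{"travel":[0,0,0.0905],"twist":[0,0,0],"claw":0.015},{"travel":[0,0,0.0912],"twist":[0,0,0],"claw":0.015},{"travel":[0,0,0.0912],"twist":[0,0,0],"claw":0.015}]}}

```text
clock: 21.15
position: [0.5738, 0.2939, 0.1533]
tool_rot: [3.14, -0.002, 0.888]
force: [-1.0, -1.0, 5.4]
grip_width: 0.0208
```

Touched with 5 N. Going up, then back to the stand.

Call:
{"fn": "apply_moves", "kwargs": {"commands": [{"travel":[0,0,-0.006],"twist":[0,0,0],"claw":0.015},{"travel":[0,0,-0.02],"twist":[0,0,0],"claw":0.015},{"travel":[0,0,-0.035],"twist":[0,0,0],"claw":0.015},{"travel":[0,0,-0.05],"twist":[0,0,0],"claw":0.015},{"travel":[0,0,-0.065],"twist":[0,0,0],"claw":0.015},{"travel":[0,0,-0.085],"twist":[0,0,0],"claw":0.015},{"travel":[0,0,-0.11],"twist":[0,0,0],"claw":0.015},{"travel":[0,0,-0.14],"twist":[0,0,0],"claw":0.015},{"travel":[0,0,-0.146],"twist":[0,0,0],"claw":0.015},{"travel":[0,0,-0.146],"twist":[0,0,0],"claw":0.015}]}}

```text
clock: 22.15
position: [0.5735, 0.2939, 0.2996]
tool_rot: [3.14, -0.002, 0.888]
force: [0.9, -0.7, -1.2]
grip_width: 0.0208
```

```bash
python3 plan.py 0.5 -0.1 0.30 50.9
```

```text
pos [0.5735 0.2939 0.2996] rpy [ 1.7992e+02 -1.2000e-01  5.0880e+01] F [ 0.9 -0.7 -1.2] w 0.0208 t 22.15
travel [-0.352, 0.1915, -0.0008] twist [0.08, -0.12, -0.02] dist 0.401
```

Call:
{"fn": "apply_moves", "kwargs": {"commands": [{"travel":[-0.352,0.1915,-0.001],"twist":[0,0,0],"claw":0.015},{"travel":[-0.352,0.1915,-0.001],"twist":[0,0,0],"claw":0.015},{"travel":[-0.352,0.1915,-0.001],"twist":[0,0,0],"claw":0.015},{"travel":[-0.352,0.1915,-0.001],"twist":[0,0,0],"claw":0.015},{"travel":[-0.352,0.1915,-0.001],"twist":[0,0,0],"claw":0.015},{"travel":[-0.352,0.1915,-0.001],"twist":[0,0,0],"claw":0.015},{"travel":[-0.352,0.1915,-0.001],"twist":[0,0,0],"claw":0.015},{"travel":[-0.352,0.1915,-0.001],"twist":[0,0,0],"claw":0.015},{"travel":[-0.352,0.1915,-0.001],"twist":[0,0,0],"claw":0.015}]}}

```text
clock: 23.05
position: [0.4975, -0.1064, 0.2991]
tool_rot: [3.14, 0.002, 0.88]
force: [-0.1, 0.7, -1.4]
grip_width: 0.0208
```

```bash
python3 plan.py 0.44 -0.385 0.30 50.9
```

```text
pos [ 0.4975 -0.1064  0.2991] rpy [1.7992e+02 1.0000e-01 5.0420e+01] F [-0.1  0.7 -1.4] w 0.0208 t 23.05
travel [-0.2513, 0.1332, -0.0003] twist [0.08, 0.1, -0.48] dist 0.284
```

Call:
{"fn": "apply_moves", "kwargs": {"commands": [{"travel":[-0.253,0.129,-0.001],"twist":[0,0,0],"claw":0.015},{"travel":[-0.253,0.129,-0.001],"twist":[0,0,0],"claw":0.015},{"travel":[-0.253,0.129,-0.001],"twist":[0,0,0],"claw":0.015},{"travel":[-0.253,0.129,-0.001],"twist":[0,0,0],"claw":0.015},{"travel":[-0.253,0.129,-0.001],"twist":[0,0,0],"claw":0.015},{"travel":[-0.253,0.129,-0.001],"twist":[0,0,0],"claw":0.015},{"travel":[-0.253,0.129,-0.001],"twist":[0,0,0],"claw":0.015},{"travel":[-0.253,0.129,-0.001],"twist":[0,0,0],"claw":0.015},{"travel":[-0.253,0.129,-0.001],"twist":[0,0,0],"claw":0.015}]}}

```text
clock: 23.95
position: [0.4404, -0.3767, 0.2998]
tool_rot: [-3.141, -0.0, 0.889]
force: [1.1, -0.2, -1.0]
grip_width: 0.0208
```

```bash
python3 look.py w15 .44,-.385,.085;python3 plan.py 0.4397 -0.3852 0.1625 50.9
```

```text
.44,-.385,.085 [322.9 209. ]
pos [ 0.4407 -0.3768  0.3003] rpy [ 1.7996e+02 -2.0000e-02  5.0980e+01] F [-0.5  0.4 -1.2] w 0.0211 t 24.1
travel [-0.0072, 0.0045, 0.1378] twist [0.04, -0.02, 0.08] dist 0.138
```

View pics/w15.png

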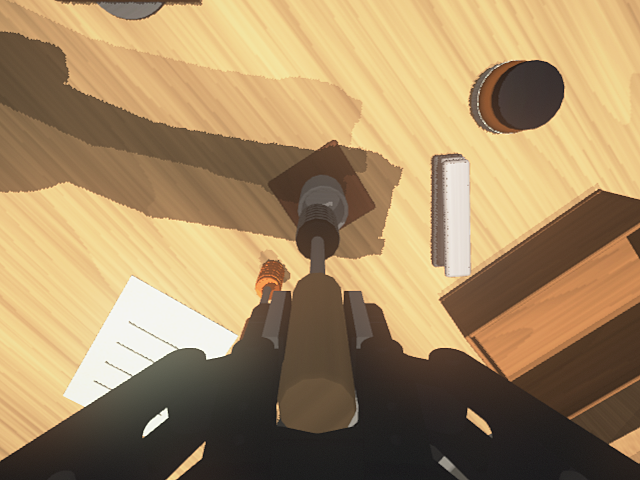

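First the horizontal correction, then the upper part of the descent.

Call:
{"fn": "apply_moves", "kwargs": {"commands": [{"travel":[-0.0072,0.0045,0],"twist":[0,0,0],"claw":0.015},{"travel":[-0.0072,0.0045,0],"twist":[0,0,0],"claw":0.015},{"travel":[-0.0072,0.0045,0.02],"twist":[0,0,0],"claw":0.015},{"travel":[-0.0072,0.0045,0.04],"twist":[0,0,0],"claw":0.015},{"travel":[-0.0072,0.0045,0.05],"twist":[0,0,0],"claw":0.015},{"travel":[-0.0072,0.0045,0.05],"twist":[0,0,0],"claw":0.015},{"travel":[-0.0072,0.0045,0.05],"twist":[0,0,0],"claw":0.015}]}}

```text
clock: 24.8
position: [0.4392, -0.3865, 0.2509]
tool_rot: [3.14, 0.0, 0.888]
force: [-0.5, -0.4, -0.1]
grip_width: 0.0206
```

```bash
python3 look.py w16 .44,-.385,.085;python3 plan.py 0.4397 -0.3852 0.1625 50.9; python3 -c "
import cv2;from h import crop
crop(cv2.imread('pics/w16.png'),230,140,430,300,3,'pics/w16c.png')"
```

```text
.44,-.385,.085 [317.3 212.1]
pos [ 0.4394 -0.3866  0.2512] rpy [ 1.7988e+02 -1.0000e-02  5.0890e+01] F [ 1.3 -0.1 -0.7] w 0.0211 t 24.95
travel [0.0013, -0.0008, 0.0887] twist [0.12, -0.01, -0.01] dist 0.089
```

View pics/w16c.png

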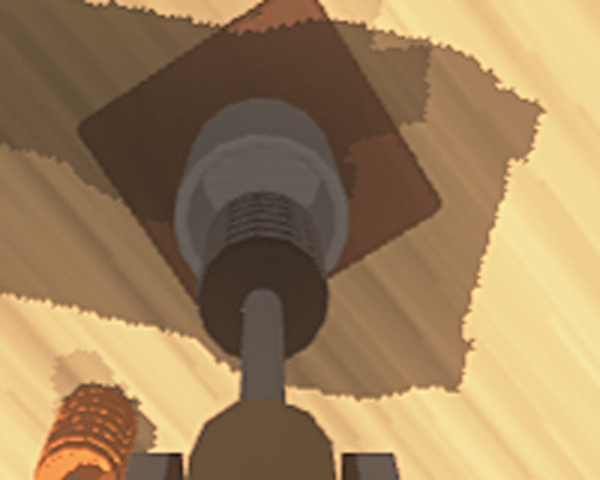

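Call:
{"fn": "apply_moves", "kwargs": {"commands": [{"travel":[0.0013,-0.0008,0.015],"twist":[0,0,0],"claw":0.015},{"travel":[0.0013,-0.0008,0.03],"twist":[0,0,0],"claw":0.015},{"travel":[0.0013,-0.0008,0.045],"twist":[0,0,0],"claw":0.015},{"travel":[0.0013,-0.0008,0.06],"twist":[0,0,0],"claw":0.015},{"travel":[0.0013,-0.0008,0.075],"twist":[0,0,0],"claw":0.015},{"travel":[0.0013,-0.0008,0.084],"twist":[0,0,0],"claw":0.015},{"travel":[0.0013,-0.0008,0.0865],"twist":[0,0,0],"claw":0.015},{"travel":[0.0013,-0.0008,0.0875],"twist":[0,0,0],"claw":0.015},{"travel":[0.0013,-0.0008,0.0882],"twist":[0,0,0],"claw":0.015},{"travel":[0.0013,-0.0008,0.0882],"twist":[0,0,0],"claw":0.015}]}}

```text
clock: 25.95
position: [0.4396, -0.3849, 0.1625]
tool_rot: [3.14, -0.0, 0.888]
force: [-0.9, -0.6, -0.2]
grip_width: 0.0209
```

Call:
{"fn": "apply_moves", "kwargs": {"commands": [{"travel":[0,0,0],"twist":[0,0,0],"claw":0.021},{"travel":[0,0,0],"twist":[0,0,0],"claw":0.022},{"travel":[0,0,0],"twist":[0,0,0],"claw":0.024},{"travel":[0,0,0],"twist":[0,0,0],"claw":0.028},{"travel":[0,0,0],"twist":[0,0,0],"claw":0.034},{"travel":[0,0,0],"twist":[0,0,0],"claw":0.042},{"travel":[0,0,0],"twist":[0,0,0],"claw":0.052},{"travel":[0,0,0],"twist":[0,0,0],"claw":0.06},{"travel":[0,0,0],"twist":[0,0,0],"claw":0.06}]}}

```text
clock: 26.85
position: [0.4394, -0.3848, 0.1621]
tool_rot: [3.141, 0.0, 0.888]
force: [-0.1, -0.3, -0.3]
grip_width: 0.0601
```

Call:
{"fn": "apply_moves", "kwargs": {"commands": [{"travel":[0,0,-0.01],"twist":[0,0,0],"claw":0.06},{"travel":[0,0,-0.03],"twist":[0,0,0],"claw":0.06},{"travel":[0,0,-0.06],"twist":[0,0,0],"claw":0.06},{"travel":[0,0,-0.1],"twist":[0,0,0],"claw":0.06},{"travel":[0,0,-0.135],"twist":[0,0,0],"claw":0.06},{"travel":[0,0,-0.135],"twist":[0,0,0],"claw":0.06},{"travel":[0,0,-0.135],"twist":[0,0,0],"claw":0.06}]}}

```text
clock: 27.55
position: [0.4394, -0.3848, 0.2982]
tool_rot: [3.139, -0.0, 0.888]
force: [-0.1, -0.4, -1.4]
grip_width: 0.0598
```

```bash
python3 look.py w17 .44,-.385,.085 .44,-.385,.219;python3 plan.py 0.5 0.05 0.30 50.9; python3 -c "
import cv2;from h import *
crop(cv2.imread('pics/w17.png'),240,120,400,280,3,'pics/w17c.png')
cv2.imwrite('pics/scene17.png',grab('scene')['frame'])"
```

```text
.44,-.385,.085 [319.5 202.4]
.44,-.385,.219 [320.8 248.3]
pos [ 0.439  -0.3844  0.2964] rpy [-1.7997e+02  1.0000e-02  5.0880e+01] F [-0.3  0.3  0.4] w 0.0601 t 27.7
travel [0.3755, -0.2267, -0.0035] twist [-0.03, 0.01, -0.02] dist 0.439
```

View pics/w17c.png

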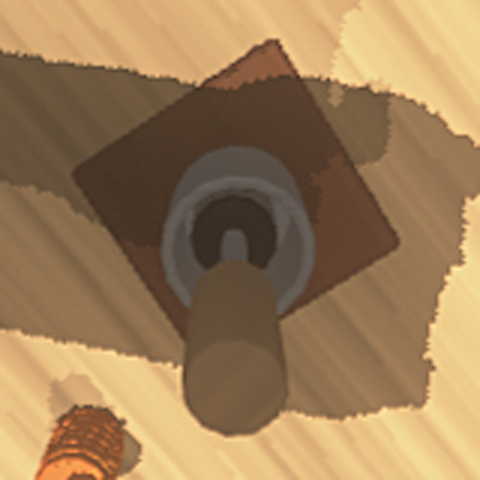

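View pics/scene17.png

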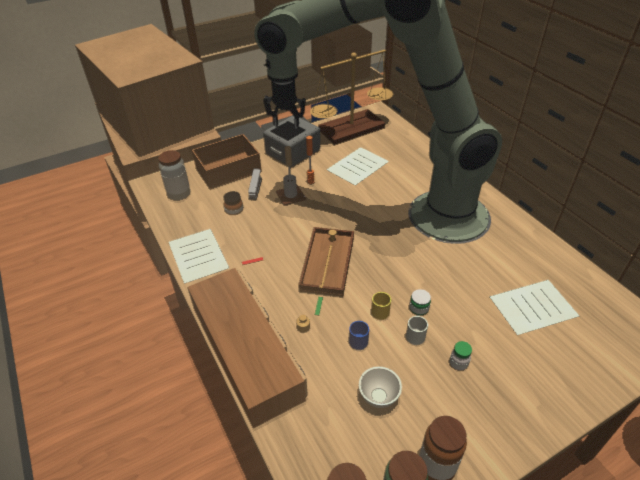

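The brush stands upright in its stand again, top at (318,248) as predicted, and nothing else has moved. Next, the cups, yellow first.

```bash
python3 plan.py 0.46 0.0 0.28 50.9
```

```text
pos [ 0.439  -0.3844  0.2964] rpy [-1.7997e+02  1.0000e-02  5.0880e+01] F [ 0.5 -0.1 -0.1] w 0.0602 t 27.75
travel [0.3115, -0.2263, 0.0164] twist [-0.03, 0.01, -0.02] dist 0.385
```

Call:
{"fn": "apply_moves", "kwargs": {"commands": [{"travel":[0.375,-0.227,0],"twist":[0,0,0],"claw":0.08},{"travel":[0.375,-0.227,0],"twist":[0,0,0],"claw":0.08},{"travel":[0.375,-0.227,0],"twist":[0,0,0],"claw":0.08},{"travel":[0.375,-0.227,0],"twist":[0,0,0],"claw":0.08},{"travel":[0.375,-0.227,0],"twist":[0,0,0],"claw":0.08},{"travel":[0.375,-0.227,0],"twist":[0,0,0],"claw":0.08},{"travel":[0.375,-0.227,0],"twist":[0,0,0],"claw":0.08},{"travel":[0.375,-0.227,0],"twist":[0,0,0],"claw":0.08},{"travel":[0.375,-0.227,0],"twist":[0,0,0],"claw":0.08},{"travel":[0.375,-0.227,0],"twist":[0,0,0],"claw":0.08}]}}

```text
clock: 28.75
position: [0.4997, 0.0548, 0.296]
tool_rot: [-3.141, 0.001, 0.895]
force: [0.2, -0.7, -1.1]
grip_width: 0.0801
```

```bash
python3 plan.py 0.411 0.175 0.27 50.9
```

```text
pos [0.4997 0.0548 0.296 ] rpy [-1.7997e+02  3.0000e-02  5.1280e+01] F [ 0.2 -0.7 -1.1] w 0.0801 t 28.75
travel [0.0383, -0.1444, 0.026] twist [-0.03, 0.03, 0.38] dist 0.152
```

Call:
{"fn": "apply_moves", "kwargs": {"commands": [{"travel":[0.038,-0.144,0.026],"twist":[0,0,0.3],"claw":0.08},{"travel":[0.038,-0.144,0.026],"twist":[0,0,0.3],"claw":0.08},{"travel":[0.038,-0.144,0.026],"twist":[0,0,0.3],"claw":0.08},{"travel":[0.038,-0.144,0.026],"twist":[0,0,0.3],"claw":0.08},{"travel":[0.038,-0.144,0.026],"twist":[0,0,0.3],"claw":0.08},{"travel":[0.038,-0.144,0.026],"twist":[0,0,0.3],"claw":0.08}]}}

```text
clock: 29.35
position: [0.4126, 0.1688, 0.2708]
tool_rot: [3.14, 0.0, 0.882]
force: [0.8, 0.3, 0.9]
grip_width: 0.08
```

```bash
python3 look.py w18 .423,.3615,.064 .4604,.2381,.064 .5725,.2938,.064
python3 plan.py 0.4604 0.2381 0.12 50.9
```

```text
.423,.3615,.064 [174.1  12.1]
.4604,.2381,.064 [309.4 106.7]
.5725,.2938,.064 [375.3 -50.9]
pos [0.4126 0.1688 0.2708] rpy [1.7993e+02 1.0000e-02 5.0470e+01] F [ 0.9  0.1 -0.4] w 0.0801 t 29.5
travel [0.0839, -0.0075, 0.1508] twist [0.07, 0.01, -0.43] dist 0.173
```

View pics/w18.png

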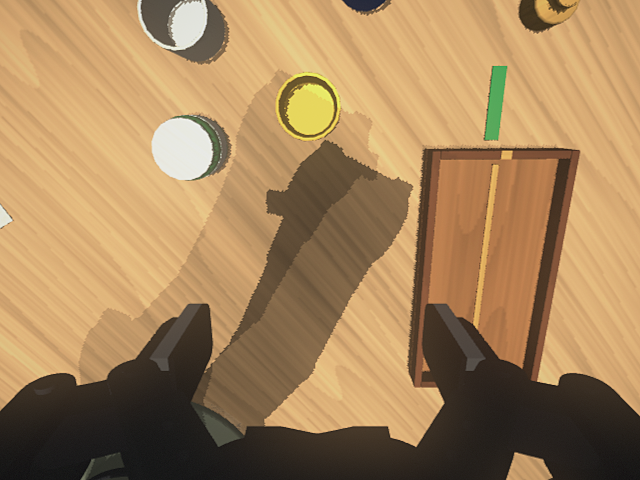

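Call:
{"fn": "apply_moves", "kwargs": {"commands": [{"travel":[0.042,-0.004,0.02],"twist":[0,0,-0.4],"claw":0.08},{"travel":[0.084,-0.0085,0.06],"twist":[0,0,-0.4],"claw":0.08},{"travel":[0.084,-0.0085,0.1],"twist":[0,0,-0.4],"claw":0.08},{"travel":[0.084,-0.0085,0.14],"twist":[0,0,-0.4],"claw":0.08},{"travel":[0.084,-0.0085,0.15],"twist":[0,0,-0.4],"claw":0.08},{"travel":[0.084,-0.0085,0.15],"twist":[0,0,-0.4],"claw":0.08}]}}

```text
clock: 30.1
position: [0.4589, 0.2389, 0.1203]
tool_rot: [3.141, 0.002, 0.888]
force: [0.8, 0.2, 1.4]
grip_width: 0.08
```

```bash
python3 plan.py 0.4600 0.2383 0.016 50.9
```

```text
pos [0.4589 0.2389 0.1203] rpy [1.7996e+02 1.3000e-01 5.0900e+01] F [0.8 0.2 1.4] w 0.08 t 30.1
travel [0.0005, 0.0012, 0.1043] twist [0.04, 0.13, 0.0] dist 0.104
```

Call:
{"fn": "apply_moves", "kwargs": {"commands": [{"travel":[0,0.001,0.03],"twist":[0,0,0],"claw":0.08},{"travel":[0,0.001,0.06],"twist":[0,0,0],"claw":0.08},{"travel":[0,0.001,0.09],"twist":[0,0,0],"claw":0.08},{"travel":[0,0.001,0.104],"twist":[0,0,0],"claw":0.08},{"travel":[0,0.001,0.104],"twist":[0,0,0],"claw":0.072},{"travel":[0,0.001,0.104],"twist":[0,0,0],"claw":0.064},{"travel":[0,0.001,0.104],"twist":[0,0,0],"claw":0.058},{"travel":[0,0.001,0.104],"twist":[0,0,0],"claw":0.052},{"travel":[0,0.001,0.104],"twist":[0,0,0],"claw":0.05},{"travel":[0,0.001,0.104],"twist":[0,0,0],"claw":0.05}], "force": 35}}

```text
clock: 31.1
position: [0.4606, 0.2398, 0.0185]
tool_rot: [3.14, -0.002, 0.89]
force: [-2.5, -2.3, 15.1]
grip_width: 0.0544
```

```bash
python3 plan.py 0.4600 0.2383 0.016 50.9
python3 - <<'E'
import numpy as np
h=.890; 
for d in(72,133,194): print(d,np.array([.4317,-.0909])+d/1000*np.array([np.cos(h),np.sin(h)]))
E
```

```text
pos [0.4606 0.2398 0.0185] rpy [ 1.7991e+02 -1.3000e-01  5.0990e+01] F [-2.5 -2.3 15.1] w 0.0544 t 31.1
travel [-0.0015, 0.0004, 0.0025] twist [0.09, -0.13, 0.09] dist 0.003
72 [ 0.47701767 -0.03495083]
133 [0.5154118  0.01245054]
194 [0.55380593 0.05985192]
```

Call:
{"fn": "apply_moves", "kwargs": {"commands": [{"travel":[0,0,-0.01],"twist":[0,0,0],"claw":0.05},{"travel":[0,0,-0.03],"twist":[0,0,0],"claw":0.05},{"travel":[0,0,-0.06],"twist":[0,0,0],"claw":0.05},{"travel":[0,0,-0.09],"twist":[0,0,0],"claw":0.05},{"travel":[0,0,-0.12],"twist":[0,0,0],"claw":0.05},{"travel":[0,0,-0.125],"twist":[0,0,0],"claw":0.05}]}}

```text
clock: 31.7
position: [0.4609, 0.24, 0.1457]
tool_rot: [3.14, -0.005, 0.89]
force: [-0.4, 1.0, -3.2]
grip_width: 0.0548
```

```bash
python3 plan.py 0.5538 0.0599 0.14 50.9
```

```text
pos [0.4609 0.24   0.1457] rpy [179.88  -0.28  50.97] F [-0.4  1.  -3.2] w 0.0548 t 31.7
travel [-0.0814, 0.1856, 0.0057] twist [0.12, -0.28, 0.07] dist 0.203
```

Call:
{"fn": "apply_moves", "kwargs": {"commands": [{"travel":[-0.01,0.023,0],"twist":[0,0,0],"claw":0.05},{"travel":[-0.025,0.056,0],"twist":[0,0,0],"claw":0.05},{"travel":[-0.04,0.09,0],"twist":[0,0,0],"claw":0.05},{"travel":[-0.055,0.125,0],"twist":[0,0,0],"claw":0.05},{"travel":[-0.068,0.155,0],"twist":[0,0,0],"claw":0.05},{"travel":[-0.0767,0.175,0],"twist":[0,0,0],"claw":0.05},{"travel":[-0.0814,0.1856,0.005],"twist":[0,-0.1,0],"claw":0.05},{"travel":[-0.0814,0.1856,0.005],"twist":[0,-0.1,0],"claw":0.05},{"travel":[-0.0814,0.1856,0.005],"twist":[0,-0.1,0],"claw":0.05}]}}

```text
clock: 32.6
position: [0.552, 0.0602, 0.1366]
tool_rot: [-3.142, 0.002, 0.891]
force: [-0.0, 1.5, -1.9]
grip_width: 0.0542
```

```bash
python3 look.py w19 .5538,.0599,.016; python3 plan.py 0.5538 0.0599 0.0355 50.9
```

```text
.5538,.0599,.016 [320.7 228. ]
pos [0.5522 0.0605 0.1369] rpy [1.7997e+02 9.0000e-02 5.1070e+01] F [ 0.4  0.7 -2.2] w 0.0545 t 32.75
travel [0.0007, 0.0015, 0.1014] twist [0.03, 0.09, 0.17] dist 0.101
```

View pics/w19.png

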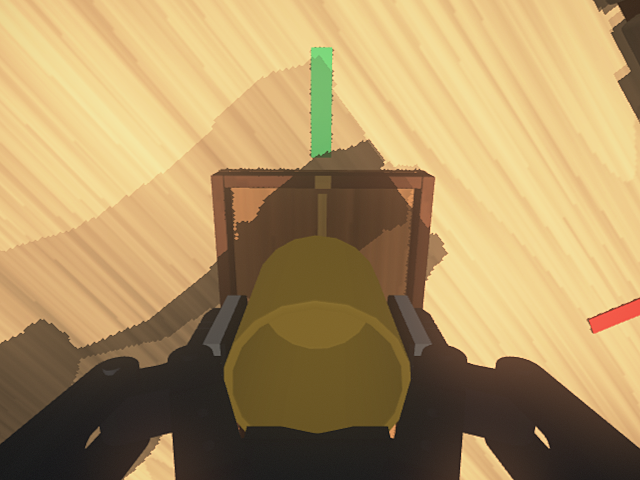

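Call:
{"fn": "apply_moves", "kwargs": {"commands": [{"travel":[0,0.0015,0.03],"twist":[0,0,0.15],"claw":0.05},{"travel":[0,0.0015,0.06],"twist":[0,0,0.15],"claw":0.05},{"travel":[0,0.0015,0.085],"twist":[0,0,0.15],"claw":0.05},{"travel":[0,0.0015,0.095],"twist":[0,0,0.15],"claw":0.05},{"travel":[0,0.0015,0.099],"twist":[0,0,0.15],"claw":0.05},{"travel":[0,0.0015,0.101],"twist":[0,0,0.15],"claw":0.05},{"travel":[0,0.0015,0.102],"twist":[0,0,0.15],"claw":0.05},{"travel":[0,0.0015,0.102],"twist":[0,0,0.15],"claw":0.05}]}}

```text
clock: 33.55
position: [0.5541, 0.0583, 0.0357]
tool_rot: [3.14, 0.001, 0.887]
force: [-0.1, 0.0, -0.6]
grip_width: 0.0541
```

Call:
{"fn": "apply_moves", "kwargs": {"commands": [{"travel":[0,0,0.001],"twist":[0,0,0],"claw":0.05},{"travel":[0,0,0.001],"twist":[0,0,0],"claw":0.05}]}}

```text
clock: 33.75
position: [0.5541, 0.0581, 0.0346]
tool_rot: [3.14, 0.001, 0.887]
force: [-0.4, -0.9, 4.6]
grip_width: 0.0542
```

Call:
{"fn": "apply_moves", "kwargs": {"commands": [{"travel":[0,0,0],"twist":[0,0,0],"claw":0.056},{"travel":[0,0,0],"twist":[0,0,0],"claw":0.058},{"travel":[0,0,0],"twist":[0,0,0],"claw":0.062},{"travel":[0,0,0],"twist":[0,0,0],"claw":0.068},{"travel":[0,0,0],"twist":[0,0,0],"claw":0.07},{"travel":[0,0,-0.01],"twist":[0,0,0],"claw":0.07},{"travel":[0,0,-0.03],"twist":[0,0,0],"claw":0.07},{"travel":[0,0,-0.06],"twist":[0,0,0],"claw":0.07},{"travel":[0,0,-0.1],"twist":[0,0,0],"claw":0.08},{"travel":[0,0,-0.15],"twist":[0,0,0],"claw":0.08}]}}

```text
clock: 34.75
position: [0.5529, 0.0581, 0.1852]
tool_rot: [-3.141, 0.003, 0.887]
force: [0.0, 1.1, 0.4]
grip_width: 0.08
```

```bash
python3 plan.py 0.5221 0.2317 0.27 50.9
```

```text
pos [0.5529 0.0581 0.1852] rpy [-179.99    0.19   50.82] F [0.  1.1 0.4] w 0.08 t 34.75
travel [0.1148, -0.1335, -0.0852] twist [-0.01, 0.19, -0.08] dist 0.196
```

Next is the blue cup. I'll approach to a viewpoint 80 mm short of it.

Call:
{"fn": "apply_moves", "kwargs": {"commands": [{"travel":[0.115,-0.133,-0.085],"twist":[0,0,0],"claw":0.08},{"travel":[0.115,-0.133,-0.085],"twist":[0,0,0],"claw":0.08},{"travel":[0.115,-0.133,-0.085],"twist":[0,0,0],"claw":0.08},{"travel":[0.115,-0.133,-0.085],"twist":[0,0,0],"claw":0.08},{"travel":[0.115,-0.133,-0.085],"twist":[0,0,0],"claw":0.08},{"travel":[0.115,-0.133,-0.085],"twist":[0,0,0],"claw":0.08},{"travel":[0.115,-0.133,-0.085],"twist":[0,0,0],"claw":0.08}]}}

```text
clock: 35.45
position: [0.5234, 0.2304, 0.2686]
tool_rot: [3.14, 0.002, 0.886]
force: [0.9, 0.6, 0.1]
grip_width: 0.0798
```

```bash
python3 look.py w20 .423,.3615,.064 .5725,.2938,.064 .5538,.0599,.080
python3 plan.py 0.5725 0.2938 0.12 50.9
```

```text
.423,.3615,.064 [134.8 161.3]
.5725,.2938,.064 [315.5 110.8]
.5538,.0599,.080 [455.8 323.5]
pos [0.5235 0.2304 0.2684] rpy [1.7995e+02 1.4000e-01 5.0730e+01] F [-0.2 -0.6 -0.1] w 0.0802 t 35.6
travel [0.0804, -0.0023, 0.1482] twist [0.05, 0.14, -0.17] dist 0.169
```

View pics/w20.png

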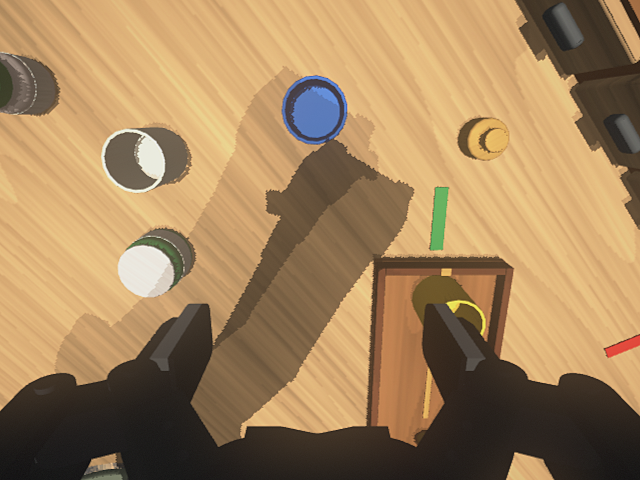

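Call:
{"fn": "apply_moves", "kwargs": {"commands": [{"travel":[0.04,-0.001,0.02],"twist":[0,0,-0.1],"claw":0.08},{"travel":[0.08,-0.0025,0.06],"twist":[0,0,-0.1],"claw":0.08},{"travel":[0.08,-0.0025,0.1],"twist":[0,0,-0.1],"claw":0.08},{"travel":[0.08,-0.0025,0.14],"twist":[0,0,-0.1],"claw":0.08},{"travel":[0.08,-0.0025,0.148],"twist":[0,0,-0.1],"claw":0.08},{"travel":[0.08,-0.0025,0.148],"twist":[0,0,-0.1],"claw":0.08}]}}

```text
clock: 36.2
position: [0.5718, 0.294, 0.12]
tool_rot: [3.141, 0.004, 0.888]
force: [-0.1, 0.5, 0.7]
grip_width: 0.0805
```

```bash
python3 plan.py 0.5725 0.2938 0.017 50.9
```

```text
pos [0.5718 0.294  0.12  ] rpy [179.97   0.21  50.87] F [-0.1  0.5  0.7] w 0.0805 t 36.2
travel [0.0006, 0.0006, 0.103] twist [0.03, 0.21, -0.03] dist 0.103
```

Call:
{"fn": "apply_moves", "kwargs": {"commands": [{"travel":[0,0,0.03],"twist":[0,0,0],"claw":0.08},{"travel":[0,0,0.06],"twist":[0,0,0],"claw":0.08},{"travel":[0,0,0.09],"twist":[0,0,0],"claw":0.08},{"travel":[0,0,0.102],"twist":[0,0,0],"claw":0.08},{"travel":[0,0,0.102],"twist":[0,0,0],"claw":0.072},{"travel":[0,0,0.102],"twist":[0,0,0],"claw":0.064},{"travel":[0,0,0.102],"twist":[0,0,0],"claw":0.058},{"travel":[0,0,0.102],"twist":[0,0,0],"claw":0.052},{"travel":[0,0,0.102],"twist":[0,0,0],"claw":0.05},{"travel":[0,0,0.102],"twist":[0,0,0],"claw":0.05}], "force": 35}}

```text
clock: 37.2
position: [0.5729, 0.2953, 0.0205]
tool_rot: [3.14, -0.001, 0.889]
force: [-2.0, -1.4, 13.0]
grip_width: 0.0547
```

Call:
{"fn": "apply_moves", "kwargs": {"commands": [{"travel":[0,0,-0.01],"twist":[0,0,0],"claw":0.05},{"travel":[0,0,-0.03],"twist":[0,0,0],"claw":0.05},{"travel":[0,0,-0.06],"twist":[0,0,0],"claw":0.05},{"travel":[0,0,-0.09],"twist":[0,0,0],"claw":0.05},{"travel":[0,0,-0.12],"twist":[0,0,0],"claw":0.05},{"travel":[0,0,-0.15],"twist":[0,0,0],"claw":0.05},{"travel":[0,0,-0.165],"twist":[0,0,0],"claw":0.05},{"travel":[0,0,-0.165],"twist":[0,0,0],"claw":0.05}]}}

```text
clock: 38.0
position: [0.5727, 0.2956, 0.1859]
tool_rot: [3.14, -0.002, 0.889]
force: [0.6, 0.5, -2.3]
grip_width: 0.0545
```

```bash
python3 plan.py 0.5154 0.0125 0.18 50.9
```

```text
pos [0.5727 0.2956 0.1859] rpy [ 1.7989e+02 -1.0000e-01  5.0940e+01] F [ 0.6  0.5 -2.3] w 0.0545 t 38.0
travel [-0.2559, 0.1339, 0.0057] twist [0.11, -0.1, 0.04] dist 0.289
```

Call:
{"fn": "apply_moves", "kwargs": {"commands": [{"travel":[-0.025,0.013,0],"twist":[0,0,0],"claw":0.05},{"travel":[-0.06,0.031,0],"twist":[0,0,0],"claw":0.05},{"travel":[-0.095,0.05,0],"twist":[0,0,0],"claw":0.05},{"travel":[-0.13,0.068,0],"twist":[0,0,0],"claw":0.05},{"travel":[-0.165,0.086,0],"twist":[0,0,0],"claw":0.05},{"travel":[-0.2,0.105,0],"twist":[0,0,0],"claw":0.05},{"travel":[-0.23,0.12,0],"twist":[0,0,0],"claw":0.05},{"travel":[-0.25,0.131,0],"twist":[0,0,0],"claw":0.05},{"travel":[-0.256,0.134,0.005],"twist":[0,0,0],"claw":0.05},{"travel":[-0.256,0.134,0.005],"twist":[0,0,0],"claw":0.05}]}}

```text
clock: 39.0
position: [0.5138, 0.0113, 0.1779]
tool_rot: [-3.141, 0.003, 0.888]
force: [0.9, 0.8, -2.6]
grip_width: 0.0543
```

```bash
python3 look.py w21 .5538,.0599,.080 .5154,.0125,.016; python3 plan.py 0.5154 0.0125 0.0375 50.9
```

```text
.5538,.0599,.080 [320.5 141.1]
.5154,.0125,.016 [319.5 214.7]
pos [0.5147 0.0132 0.1786] rpy [1.7998e+02 1.2000e-01 5.1020e+01] F [ 0.1 -0.1 -1.6] w 0.0546 t 39.15
travel [0.0003, 0.0009, 0.1411] twist [0.02, 0.12, 0.12] dist 0.141
```

View pics/w21.png

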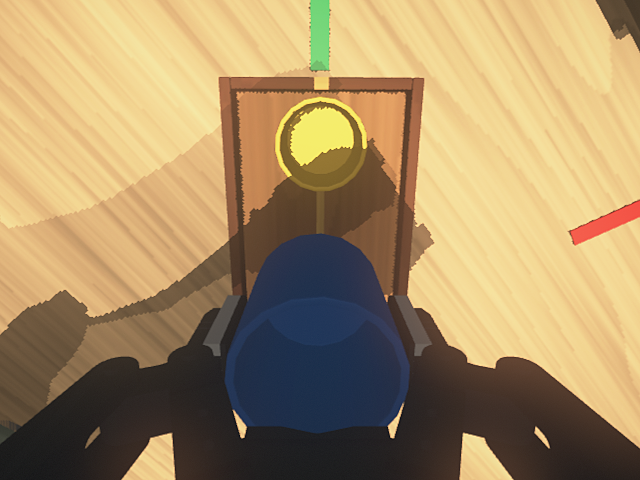

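Call:
{"fn": "apply_moves", "kwargs": {"commands": [{"travel":[-0.003,0.001,0.03],"twist":[0,0,0.1],"claw":0.05},{"travel":[-0.003,0.001,0.06],"twist":[0,0,0.1],"claw":0.05},{"travel":[-0.003,0.001,0.09],"twist":[0,0,0.1],"claw":0.05},{"travel":[-0.003,0.001,0.12],"twist":[0,0,0.1],"claw":0.05},{"travel":[-0.003,0.001,0.133],"twist":[0,0,0.1],"claw":0.05},{"travel":[-0.003,0.001,0.139],"twist":[0,0,0.1],"claw":0.05},{"travel":[-0.003,0.001,0.141],"twist":[0,0,0.1],"claw":0.05},{"travel":[-0.003,0.001,0.142],"twist":[0,0,0.1],"claw":0.05},{"travel":[-0.003,0.001,0.142],"twist":[0,0,0.1],"claw":0.05}]}}

```text
clock: 40.05
position: [0.514, 0.0089, 0.0379]
tool_rot: [3.14, 0.001, 0.887]
force: [-0.7, -0.1, -1.2]
grip_width: 0.0543
```

Call:
{"fn": "apply_moves", "kwargs": {"commands": [{"travel":[0,0,0.001],"twist":[0,0,0],"claw":0.05},{"travel":[0,0,0.0015],"twist":[0,0,0],"claw":0.05},{"travel":[0,0,0.0015],"twist":[0,0,0],"claw":0.05}]}}

```text
clock: 40.35
position: [0.514, 0.0087, 0.0365]
tool_rot: [3.14, 0.001, 0.887]
force: [-3.0, -0.6, 13.5]
grip_width: 0.0546
```

Call:
{"fn": "apply_moves", "kwargs": {"commands": [{"travel":[0,0,-0.001],"twist":[0,0,0],"claw":0.056},{"travel":[0,0,-0.001],"twist":[0,0,0],"claw":0.058},{"travel":[0,0,-0.001],"twist":[0,0,0],"claw":0.062},{"travel":[0,0,-0.001],"twist":[0,0,0],"claw":0.068},{"travel":[0,0,-0.001],"twist":[0,0,0],"claw":0.07},{"travel":[0,0,-0.01],"twist":[0,0,0],"claw":0.07},{"travel":[0,0,-0.03],"twist":[0,0,0],"claw":0.07},{"travel":[0,0,-0.06],"twist":[0,0,0],"claw":0.07},{"travel":[0,0,-0.1],"twist":[0,0,0],"claw":0.08},{"travel":[0,0,-0.15],"twist":[0,0,0],"claw":0.08}]}}

```text
clock: 41.35
position: [0.5125, 0.0088, 0.1868]
tool_rot: [-3.141, 0.003, 0.887]
force: [-0.0, 1.0, 0.4]
grip_width: 0.0799
```

```bash
python3 plan.py 0.373 0.300 0.27 50.9
```

```text
pos [0.5125 0.0088 0.1868] rpy [-179.98    0.2    50.82] F [-0.   1.   0.4] w 0.0799 t 41.35
travel [0.1373, -0.2922, -0.0836] twist [-0.02, 0.2, -0.08] dist 0.333
```

Call:
{"fn": "apply_moves", "kwargs": {"commands": [{"travel":[0.137,-0.292,-0.084],"twist":[0,0.1,0],"claw":0.08},{"travel":[0.137,-0.292,-0.084],"twist":[0,0.1,0],"claw":0.08},{"travel":[0.137,-0.292,-0.084],"twist":[0,0.1,0],"claw":0.08},{"travel":[0.137,-0.292,-0.084],"twist":[0,0.1,0],"claw":0.08},{"travel":[0.137,-0.292,-0.084],"twist":[0,0.1,0],"claw":0.08},{"travel":[0.137,-0.292,-0.084],"twist":[0,0.1,0],"claw":0.08},{"travel":[0.137,-0.292,-0.084],"twist":[0,0.1,0],"claw":0.08},{"travel":[0.137,-0.292,-0.084],"twist":[0,0.1,0],"claw":0.08},{"travel":[0.137,-0.292,-0.084],"twist":[0,0.1,0],"claw":0.08}]}}

```text
clock: 42.25
position: [0.3734, 0.2999, 0.2695]
tool_rot: [3.141, -0.0, 0.888]
force: [0.3, -1.0, -0.3]
grip_width: 0.0798
```

```bash
python3 look.py w22 .423,.3615,.064 
python3 plan.py 0.423 0.3615 0.12 50.9
```

```text
.423,.3615,.064 [315.8 111.9]
pos [0.3741 0.2987 0.2691] rpy [1.7994e+02 2.0000e-02 5.0740e+01] F [ 0.6 -0.2 -0.6] w 0.0803 t 42.4
travel [0.0797, -0.002, 0.149] twist [0.06, 0.02, -0.16] dist 0.169
```

View pics/w22.png

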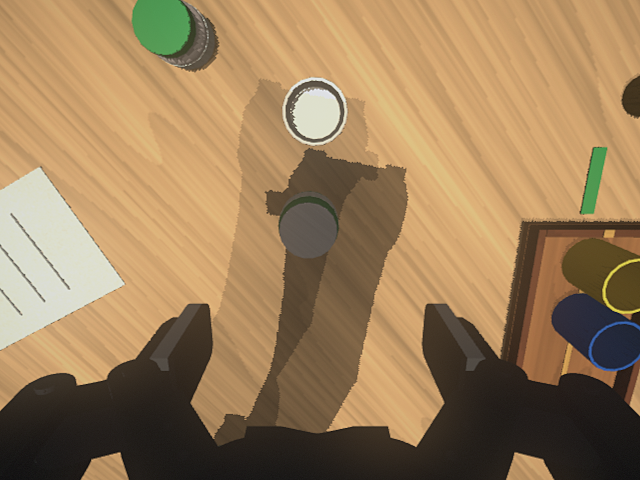

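Call:
{"fn": "apply_moves", "kwargs": {"commands": [{"travel":[0.04,-0.001,0.02],"twist":[0,0,-0.1],"claw":0.08},{"travel":[0.08,-0.0025,0.06],"twist":[0,0,-0.1],"claw":0.08},{"travel":[0.08,-0.0025,0.1],"twist":[0,0,-0.1],"claw":0.08},{"travel":[0.08,-0.0025,0.14],"twist":[0,0,-0.1],"claw":0.08},{"travel":[0.08,-0.0025,0.149],"twist":[0,0,-0.1],"claw":0.08},{"travel":[0.08,-0.0025,0.149],"twist":[0,0,-0.1],"claw":0.08}]}}

```text
clock: 43.0
position: [0.4225, 0.3621, 0.1196]
tool_rot: [3.14, 0.002, 0.888]
force: [0.1, -1.1, 0.8]
grip_width: 0.0799
```

```bash
python3 plan.py 0.423 0.3615 0.018 50.9
```

```text
pos [0.4225 0.3621 0.1196] rpy [1.7994e+02 1.3000e-01 5.0850e+01] F [ 0.1 -1.1  0.8] w 0.0799 t 43.0
travel [0.0001, 0.0007, 0.1016] twist [0.06, 0.13, -0.05] dist 0.102
```

Call:
{"fn": "apply_moves", "kwargs": {"commands": [{"travel":[0,0,0.03],"twist":[0,0,0],"claw":0.08},{"travel":[0,0,0.06],"twist":[0,0,0],"claw":0.08},{"travel":[0,0,0.09],"twist":[0,0,0],"claw":0.08},{"travel":[0,0,0.101],"twist":[0,0,0],"claw":0.08},{"travel":[0,0,0.101],"twist":[0,0,0],"claw":0.072},{"travel":[0,0,0.101],"twist":[0,0,0],"claw":0.064},{"travel":[0,0,0.101],"twist":[0,0,0],"claw":0.058},{"travel":[0,0,0.101],"twist":[0,0,0],"claw":0.052},{"travel":[0,0,0.101],"twist":[0,0,0],"claw":0.05},{"travel":[0,0,0.101],"twist":[0,0,0],"claw":0.05}], "force": 35}}

```text
clock: 44.0
position: [0.4232, 0.3639, 0.0209]
tool_rot: [3.141, -0.002, 0.889]
force: [-1.4, -1.4, 14.6]
grip_width: 0.0547
```

Call:
{"fn": "apply_moves", "kwargs": {"commands": [{"travel":[0,0,-0.01],"twist":[0,0,0],"claw":0.05},{"travel":[0,0,-0.03],"twist":[0,0,0],"claw":0.05},{"travel":[0,0,-0.06],"twist":[0,0,0],"claw":0.05},{"travel":[0,0,-0.09],"twist":[0,0,0],"claw":0.05},{"travel":[0,0,-0.12],"twist":[0,0,0],"claw":0.05},{"travel":[0,0,-0.15],"twist":[0,0,0],"claw":0.05},{"travel":[0,0,-0.165],"twist":[0,0,0],"claw":0.05},{"travel":[0,0,-0.165],"twist":[0,0,0],"claw":0.05}]}}

```text
clock: 44.8
position: [0.423, 0.364, 0.1871]
tool_rot: [3.141, -0.004, 0.889]
force: [-0.3, 0.1, -1.5]
grip_width: 0.0541
```

```bash
python3 plan.py 0.4751 -0.0373 0.18 50.9
```

```text
pos [0.423  0.364  0.1871] rpy [179.95  -0.25  50.93] F [-0.3  0.1 -1.5] w 0.0541 t 44.8
travel [-0.2788, 0.2934, 0.0062] twist [0.05, -0.25, 0.03] dist 0.405
```

Call:
{"fn": "apply_moves", "kwargs": {"commands": [{"travel":[-0.014,0.015,0],"twist":[0,0,0],"claw":0.05},{"travel":[-0.04,0.042,0],"twist":[0,0,0],"claw":0.05},{"travel":[-0.07,0.074,0],"twist":[0,0,0],"claw":0.05},{"travel":[-0.1,0.105,0],"twist":[0,0,0],"claw":0.05},{"travel":[-0.13,0.137,0],"twist":[0,0,0],"claw":0.05},{"travel":[-0.16,0.168,0],"twist":[0,0,0],"claw":0.05},{"travel":[-0.19,0.2,0],"twist":[0,0,0],"claw":0.05},{"travel":[-0.22,0.231,0],"twist":[0,0,0],"claw":0.05},{"travel":[-0.245,0.258,0],"twist":[0,0,0],"claw":0.05},{"travel":[-0.263,0.277,0],"twist":[0,0,0],"claw":0.05}]}}

```text
clock: 45.8
position: [0.4708, -0.0186, 0.184]
tool_rot: [3.141, 0.001, 0.886]
force: [0.1, 0.0, -0.9]
grip_width: 0.0544
```

```bash
python3 plan.py 0.4751 -0.0373 0.18 50.9
```

```text
pos [ 0.4708 -0.0186  0.184 ] rpy [1.7996e+02 6.0000e-02 5.0790e+01] F [ 0.1  0.  -0.9] w 0.0544 t 45.8
travel [-0.0117, 0.0152, 0.004] twist [0.04, 0.06, -0.11] dist 0.02
```

Call:
{"fn": "apply_moves", "kwargs": {"commands": [{"travel":[-0.012,0.0155,0.004],"twist":[0,0,0],"claw":0.05},{"travel":[-0.012,0.0155,0.004],"twist":[0,0,0],"claw":0.05},{"travel":[-0.012,0.0155,0.004],"twist":[0,0,0],"claw":0.05}]}}

```text
clock: 46.1
position: [0.4754, -0.0349, 0.1799]
tool_rot: [3.142, 0.001, 0.888]
force: [-0.1, 0.7, -1.5]
grip_width: 0.0541
```

```bash
python3 look.py w23 .5538,.0599,.080 .514,.0088,.080 .4751,-.0373,.016; python3 plan.py 0.4751 -0.0373 0.038 50.9
```

```text
.5538,.0599,.080 [321.9  29.6]
.514,.0088,.080 [323.5 147.8]
.4751,-.0373,.016 [320.3 218.4]
pos [ 0.4758 -0.0338  0.1802] rpy [1.7997e+02 1.0000e-02 5.0990e+01] F [ 1.1 -0.5 -1.8] w 0.0542 t 46.25
travel [-0.0032, 0.0016, 0.1422] twist [0.03, 0.01, 0.09] dist 0.142
```

View pics/w23.png

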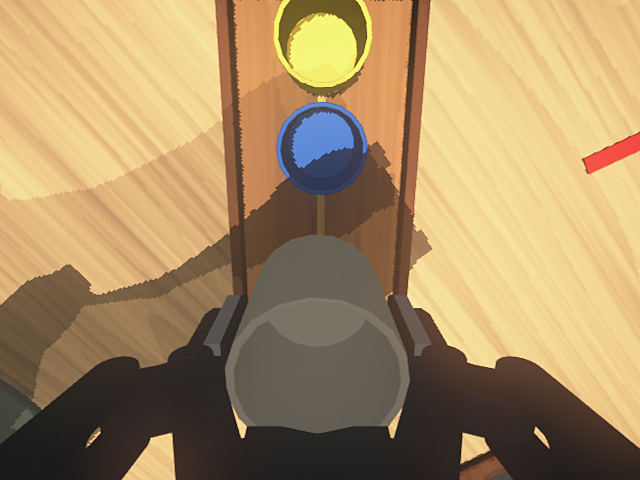

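Call:
{"fn": "apply_moves", "kwargs": {"commands": [{"travel":[-0.005,0.0015,0.03],"twist":[0,0,0.1],"claw":0.05},{"travel":[-0.005,0.0015,0.06],"twist":[0,0,0.1],"claw":0.05},{"travel":[-0.005,0.0015,0.09],"twist":[0,0,0.1],"claw":0.05},{"travel":[-0.005,0.0015,0.12],"twist":[0,0,0.1],"claw":0.05},{"travel":[-0.005,0.0015,0.134],"twist":[0,0,0.1],"claw":0.05},{"travel":[-0.005,0.0015,0.14],"twist":[0,0,0.1],"claw":0.05},{"travel":[-0.005,0.0015,0.142],"twist":[0,0,0.1],"claw":0.05},{"travel":[-0.005,0.0015,0.1425],"twist":[0,0,0.1],"claw":0.05},{"travel":[-0.005,0.0015,0.1425],"twist":[0,0,0.1],"claw":0.05}]}}

```text
clock: 47.15
position: [0.4746, -0.0392, 0.0385]
tool_rot: [3.14, -0.001, 0.888]
force: [0.3, -0.2, -1.2]
grip_width: 0.0544
```

Call:
{"fn": "apply_moves", "kwargs": {"commands": [{"travel":[0,0,0.001],"twist":[0,0,0],"claw":0.05},{"travel":[0,0,0.0015],"twist":[0,0,0],"claw":0.05},{"travel":[0,0,0.0015],"twist":[0,0,0],"claw":0.05}]}}

```text
clock: 47.45
position: [0.4745, -0.0394, 0.0369]
tool_rot: [3.14, -0.001, 0.887]
force: [-1.7, 0.8, 9.2]
grip_width: 0.0541
```

Call:
{"fn": "apply_moves", "kwargs": {"commands": [{"travel":[0,0,-0.001],"twist":[0,0,0],"claw":0.056},{"travel":[0,0,-0.001],"twist":[0,0,0],"claw":0.058},{"travel":[0,0,-0.001],"twist":[0,0,0],"claw":0.062},{"travel":[0,0,-0.001],"twist":[0,0,0],"claw":0.068},{"travel":[0,0,-0.001],"twist":[0,0,0],"claw":0.07},{"travel":[0,0,-0.01],"twist":[0,0,0],"claw":0.07},{"travel":[0,0,-0.03],"twist":[0,0,0],"claw":0.07},{"travel":[0,0,-0.06],"twist":[0,0,0],"claw":0.07},{"travel":[0,0,-0.1],"twist":[0,0,0],"claw":0.06},{"travel":[0,0,-0.15],"twist":[0,0,0],"claw":0.05}]}}

```text
clock: 48.45
position: [0.4731, -0.0395, 0.1876]
tool_rot: [-3.141, 0.002, 0.887]
force: [-0.4, 1.6, 0.0]
grip_width: 0.0503
```

```bash
python3 - <<'E'
import numpy as np
h=.890;c,s=np.cos(h),np.sin(h)
print(np.array([.4317,-.0909])+.165*np.array([c,s])+.066*np.array([-s,c]))
E
python3 plan.py 0.485 0.079 0.28 50.9
```

```text
[0.48426625 0.07885803]
pos [ 0.4731 -0.0395  0.1876] rpy [-1.7997e+02  9.0000e-02  5.0810e+01] F [-0.4  1.6  0. ] w 0.0503 t 48.45
travel [0.0992, -0.0657, -0.0925] twist [-0.03, 0.09, -0.09] dist 0.151
```

Call:
{"fn": "apply_moves", "kwargs": {"commands": [{"travel":[-0.03,-0.03,-0.04],"twist":[0,0,0],"claw":0.03},{"travel":[-0.03,-0.06,-0.08],"twist":[0,0,0],"claw":0.0},{"travel":[-0.03,-0.09,-0.11],"twist":[0,0,0],"claw":0.0},{"travel":[-0.03,-0.1,-0.11],"twist":[0,0,0],"claw":0.0},{"travel":[-0.03,-0.1,-0.11],"twist":[0,0,0],"claw":0.0},{"travel":[-0.03,-0.1,-0.11],"twist":[0,0,0],"claw":0.0}]}}

```text
clock: 49.05
position: [0.3776, 0.0004, 0.2963]
tool_rot: [3.141, -0.0, 0.887]
force: [0.7, 0.3, -0.1]
grip_width: -0.0001
```

```bash
python3 look.py w24 .4317,-.0909,.048; python3 plan.py 0.470 0.092 0.28 50.9
```

```text
.4317,-.0909,.048 [413.4 229.4]
pos [0.3777 0.     0.2957] rpy [1.7997e+02 9.0000e-02 5.0770e+01] F [ 0.1 -0.3  0.1] w 0.0001 t 49.2
travel [0.1296, 0.0133, 0.0155] twist [0.03, 0.09, -0.13] dist 0.131
```

View pics/w24.png

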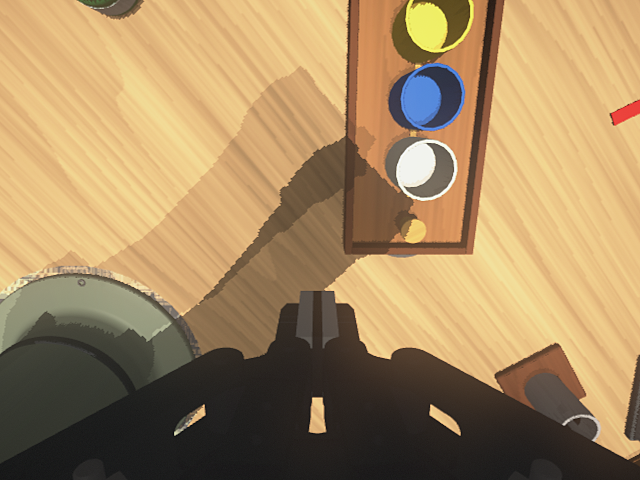

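All three cups stand in the tray: yellow (440,22), blue (432,97), white (426,168). Next I'll bring the closed fingers down outside the tray's left wall.

```bash
python3 plan.py 0.4610 0.1040 0.2957 50.9
```

```text
pos [0.3777 0.     0.2957] rpy [1.7997e+02 9.0000e-02 5.0770e+01] F [ 0.1 -0.3  0.1] w 0.0001 t 49.2
travel [0.1332, -0.0012, -0.0002] twist [0.03, 0.09, -0.13] dist 0.133
```

Call:
{"fn": "apply_moves", "kwargs": {"commands": [{"travel":[0.045,-0.001,0],"twist":[0,0,-0.1],"claw":0.0},{"travel":[0.09,-0.001,0],"twist":[0,0,-0.1],"claw":0.0},{"travel":[0.133,-0.001,0],"twist":[0,0,-0.1],"claw":0.0},{"travel":[0.133,-0.001,0.04],"twist":[0,0,-0.1],"claw":0.0},{"travel":[0.133,-0.001,0.08],"twist":[0,0,-0.1],"claw":0.0},{"travel":[0.133,-0.001,0.12],"twist":[0,0,-0.1],"claw":0.0},{"travel":[0.133,-0.001,0.16],"twist":[0,0,-0.1],"claw":0.0},{"travel":[0.133,-0.001,0.17],"twist":[0,0,-0.1],"claw":0.0},{"travel":[0.133,-0.001,0.17],"twist":[0,0,-0.1],"claw":0.0}]}}

```text
clock: 50.1
position: [0.4605, 0.1034, 0.1252]
tool_rot: [-3.141, 0.003, 0.888]
force: [0.5, 0.3, 0.4]
grip_width: -0.0
```

```bash
python3 tray.py; python3 plan.py 0.461 0.104 0.019 50.9; python3 look.py w25; python3 -c "
import cv2; from h import *
cv2.imwrite('pics/side25.png',grab('side')['frame'][150:400,150:450].repeat(2,0).repeat(2,1))"
```

```text
yaw 0.888 tray frame TCP 0.1689 0.1003 z 0.1252 F [0.5 0.3 0.4] w -0.0 50.1
pos [0.4605 0.1034 0.1252] rpy [-179.98    0.19   50.88] F [0.5 0.3 0.4] w -0.0 t 50.1
travel [0.0011, 0.0001, 0.1062] twist [-0.02, 0.19, -0.02] dist 0.106
```

View pics/w25.png

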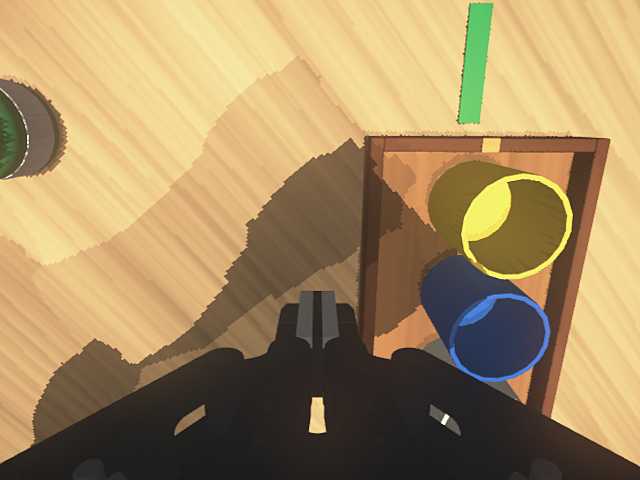

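View pics/side25.png

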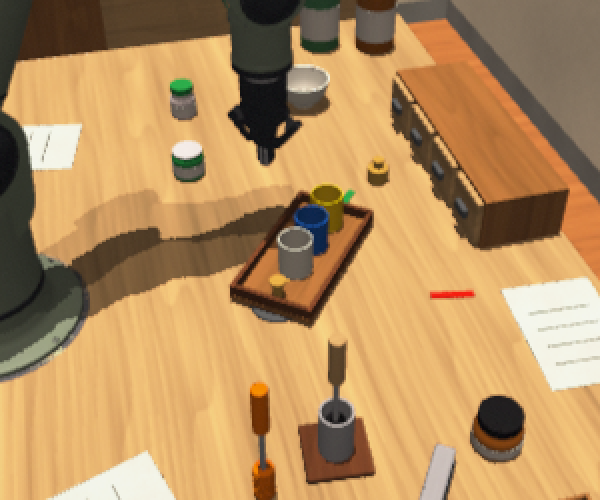

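Call:
{"fn": "apply_moves", "kwargs": {"commands": [{"travel":[0.001,0,0.03],"twist":[0,0,0],"claw":0.0},{"travel":[0.001,0,0.06],"twist":[0,0,0],"claw":0.0},{"travel":[0.001,0,0.09],"twist":[0,0,0],"claw":0.0},{"travel":[0.001,0,0.101],"twist":[0,0,0],"claw":0.0},{"travel":[0.001,0,0.101],"twist":[0,0,0],"claw":0.0},{"travel":[0.001,0.005,0.101],"twist":[0,0,0],"claw":0.0},{"travel":[0.001,0.009,0.101],"twist":[0,0,0],"claw":0.0},{"travel":[0.001,0.011,0.101],"twist":[0,0,0],"claw":0.0},{"travel":[0.001,0.013,0.101],"twist":[0,0,0],"claw":0.0},{"travel":[0.001,0.014,0.101],"twist":[0,0,0],"claw":0.0}]}}

```text
clock: 51.3
position: [0.4728, 0.0961, 0.0256]
tool_rot: [3.14, -0.0, 0.889]
force: [0.8, -1.0, 0.1]
grip_width: -0.0004
```

```bash
python3 tray.py
```

```text
yaw 0.8889 tray frame TCP 0.1711 0.086 z 0.0256 F [ 0.8 -1.   0.1] w -0.0004 51.3
```

```bash
cat > arc2.py <<'E'
import sys,numpy as np,json
x,l=map(float,sys.argv[1:3]); claw=0.0
for a in sys.argv[3:]:
    a=float(a);p=np.radians(a); c,s=np.cos(p),np.sin(p)
    print(json.dumps({"travel":[round(x*c-l*s-x,4),round(-(x*s+l*c-l),4),0],"twist":[0,0,-a],"claw":claw}),end=', ')
print()
E
python3 arc2.py .171 .086 -.3 -.8 -1.5 -2.3 -3.2 -4.2 -5.2 -6.2 -7.2 -8.2
python3 arc2.py .171 .085 -1.1 -2.2 -3.3 -4.4 -5.5 -6.6 -7.7 -8.8 -9.9 -11
```

```text
{"travel": [0.0004, 0.0009, 0], "twist": [0, 0, 0.3], "claw": 0.0}, {"travel": [0.0012, 0.0024, 0], "twist": [0, 0, 0.8], "claw": 0.0}, {"travel": [0.0022, 0.0045, 0], "twist": [0, 0, 1.5], "claw": 0.0}, {"travel": [0.0033, 0.0069, 0], "twist": [0, 0, 2.3], "claw": 0.0}, {"travel": [0.0045, 0.0097, 0], "twist": [0, 0, 3.2], "claw": 0.0}, {"travel": [0.0058, 0.0128, 0], "twist": [0, 0, 4.2], "claw": 0.0}, {"travel": [0.0071, 0.0159, 0], "twist": [0, 0, 5.2], "claw": 0.0}, {"travel": [0.0083, 0.019, 0], "twist": [0, 0, 6.2], "claw": 0.0}, {"travel": [0.0094, 0.0221, 0], "twist": [0, 0, 7.2], "claw": 0.0}, {"travel": [0.0105, 0.0253, 0], "twist": [0, 0, 8.2], "claw": 0.0}, 
{"travel": [0.0016, 0.0033, 0], "twist": [0, 0, 1.1], "claw": 0.0}, {"travel": [0.0031, 0.0066, 0], "twist": [0, 0, 2.2], "claw": 0.0}, {"travel": [0.0046, 0.01, 0], "twist": [0, 0, 3.3], "claw": 0.0}, {"travel": [0.006, 0.0134, 0], "twist": [0, 0, 4.4], "claw": 0.0}, {"travel": [0.0074, 0.0168, 0], "twist": [0, 0, 5.5], "claw": 0.0}, {"travel": [0.0086, 0.0202, 0], "twist": [0, 0, 6.6], "claw": 0.0}, {"travel": [0.0098, 0.0237, 0], "twist": [0, 0, 7.7], "claw": 0.0}, {"travel": [0.011, 0.0272, 0], "twist": [0, 0, 8.8], "claw": 0.0}, {"travel": [0.0121, 0.0307, 0], "twist": [0, 0, 9.9], "claw": 0.0}, {"travel": [0.0131, 0.0342, 0], "twist": [0, 0, 11.0], "claw": 0.0},
```

Call:
{"fn": "apply_moves", "kwargs": {"commands": [{"travel":[0.0004,0.0009,0],"twist":[0,0,0.3],"claw":0.0},{"travel":[0.0012,0.0024,0],"twist":[0,0,0.8],"claw":0.0},{"travel":[0.0022,0.0045,0],"twist":[0,0,1.5],"claw":0.0},{"travel":[0.0033,0.0069,0],"twist":[0,0,2.3],"claw":0.0},{"travel":[0.0045,0.0097,0],"twist":[0,0,3.2],"claw":0.0},{"travel":[0.0058,0.0128,0],"twist":[0,0,4.2],"claw":0.0},{"travel":[0.0071,0.0159,0],"twist":[0,0,5.2],"claw":0.0},{"travel":[0.0083,0.019,0],"twist":[0,0,6.2],"claw":0.0},{"travel":[0.0094,0.0221,0],"twist":[0,0,7.2],"claw":0.0},{"travel":[0.0105,0.0253,0],"twist":[0,0,8.2],"claw":0.0}]}}

```text
clock: 52.3
position: [0.499, 0.0883, 0.0253]
tool_rot: [3.141, -0.0, 0.744]
force: [-2.3, 1.5, -0.4]
grip_width: -0.0005
```

```bash
python3 tray.py; python3 look.py w26
```

```text
yaw 0.7444 tray frame TCP 0.1709 0.0862 z 0.0253 F [-2.3  1.5 -0.4] w -0.0005 52.3
```

View pics/w26.png

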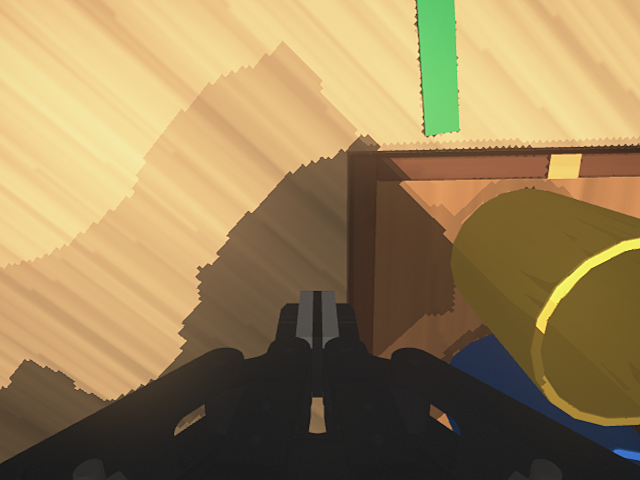

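Call:
{"fn": "apply_moves", "kwargs": {"commands": [{"travel":[0.0016,0.0033,0],"twist":[0,0,1.1],"claw":0.0},{"travel":[0.0031,0.0066,0],"twist":[0,0,2.2],"claw":0.0},{"travel":[0.0046,0.01,0],"twist":[0,0,3.3],"claw":0.0},{"travel":[0.006,0.0134,0],"twist":[0,0,4.4],"claw":0.0},{"travel":[0.0074,0.0168,0],"twist":[0,0,5.5],"claw":0.0},{"travel":[0.0086,0.0202,0],"twist":[0,0,6.6],"claw":0.0},{"travel":[0.0098,0.0237,0],"twist":[0,0,7.7],"claw":0.0},{"travel":[0.011,0.0272,0],"twist":[0,0,8.8],"claw":0.0},{"travel":[0.0121,0.0307,0],"twist":[0,0,9.9],"claw":0.0},{"travel":[0.0131,0.0342,0],"twist":[0,0,11.0],"claw":0.0}]}}

```text
clock: 53.45
position: [0.5319, 0.0721, 0.0253]
tool_rot: [3.141, -0.0, 0.552]
force: [-1.7, 1.5, -0.2]
grip_width: -0.0003
```

Call:
{"fn": "apply_moves", "kwargs": {"commands": [{"travel":[0.0016,0.0033,0],"twist":[0,0,1.1],"claw":0.0},{"travel":[0.0031,0.0066,0],"twist":[0,0,2.2],"claw":0.0},{"travel":[0.0046,0.01,0],"twist":[0,0,3.3],"claw":0.0},{"travel":[0.006,0.0134,0],"twist":[0,0,4.4],"claw":0.0},{"travel":[0.0074,0.0168,0],"twist":[0,0,5.5],"claw":0.0},{"travel":[0.0086,0.0202,0],"twist":[0,0,6.6],"claw":0.0},{"travel":[0.0098,0.0237,0],"twist":[0,0,7.7],"claw":0.0},{"travel":[0.011,0.0272,0],"twist":[0,0,8.8],"claw":0.0},{"travel":[0.0121,0.0307,0],"twist":[0,0,9.9],"claw":0.0},{"travel":[0.0131,0.0342,0],"twist":[0,0,11.0],"claw":0.0}]}}

```text
clock: 54.45
position: [0.561, 0.0498, 0.0254]
tool_rot: [3.141, -0.001, 0.36]
force: [0.7, 3.0, 1.6]
grip_width: -0.0001
```

```bash
python3 tray.py; python3 look.py w27; python3 -c "
import cv2; from h import *
cv2.imwrite('pics/side27.png',grab('side')['frame'][150:400,150:450].repeat(2,0).repeat(2,1))"
```

```text
yaw 0.3604 tray frame TCP 0.1706 0.086 z 0.0254 F [0.7 3.  1.6] w -0.0001 54.45
```

View pics/side27.png

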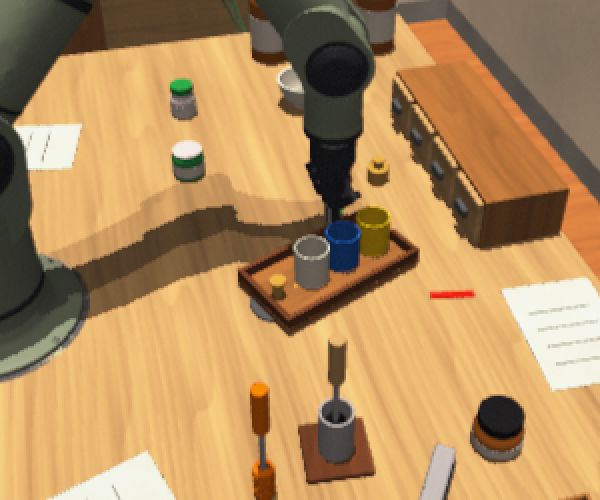

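Call:
{"fn": "apply_moves", "kwargs": {"commands": [{"travel":[0.0016,0.0033,0],"twist":[0,0,1.1],"claw":0.0},{"travel":[0.0031,0.0066,0],"twist":[0,0,2.2],"claw":0.0},{"travel":[0.0046,0.01,0],"twist":[0,0,3.3],"claw":0.0},{"travel":[0.006,0.0134,0],"twist":[0,0,4.4],"claw":0.0},{"travel":[0.0074,0.0168,0],"twist":[0,0,5.5],"claw":0.0},{"travel":[0.0086,0.0202,0],"twist":[0,0,6.6],"claw":0.0},{"travel":[0.0098,0.0237,0],"twist":[0,0,7.7],"claw":0.0},{"travel":[0.011,0.0272,0],"twist":[0,0,8.8],"claw":0.0},{"travel":[0.0121,0.0307,0],"twist":[0,0,9.9],"claw":0.0},{"travel":[0.0131,0.0342,0],"twist":[0,0,11.0],"claw":0.0}]}}

```text
clock: 55.65
position: [0.5853, 0.0224, 0.0253]
tool_rot: [3.141, -0.001, 0.168]
force: [-1.0, 1.4, -0.9]
grip_width: 0.0
```

Call:
{"fn": "apply_moves", "kwargs": {"commands": [{"travel":[0.0016,0.0033,0],"twist":[0,0,1.1],"claw":0.0},{"travel":[0.0031,0.0066,0],"twist":[0,0,2.2],"claw":0.0},{"travel":[0.0046,0.01,0],"twist":[0,0,3.3],"claw":0.0},{"travel":[0.006,0.0134,0],"twist":[0,0,4.4],"claw":0.0},{"travel":[0.0074,0.0168,0],"twist":[0,0,5.5],"claw":0.0},{"travel":[0.0083,0.0193,0],"twist":[0,0,6.3],"claw":0.0},{"travel":[0.0088,0.0209,0],"twist":[0,0,6.8],"claw":0.0},{"travel":[0.009,0.0215,0],"twist":[0,0,7.0],"claw":0.0},{"travel":[0.009,0.0215,0],"twist":[0,0,7.0],"claw":0.0}]}}

```text
clock: 56.55
position: [0.5976, 0.0029, 0.0254]
tool_rot: [3.141, -0.001, 0.048]
force: [0.7, 1.4, -0.0]
grip_width: 0.0
```

```bash
python3 tray.py; python3 look.py w28
```

```text
yaw 0.0477 tray frame TCP 0.1702 0.0857 z 0.0254 F [ 0.7  1.4 -0. ] w 0.0 56.55
```

View pics/w28.png

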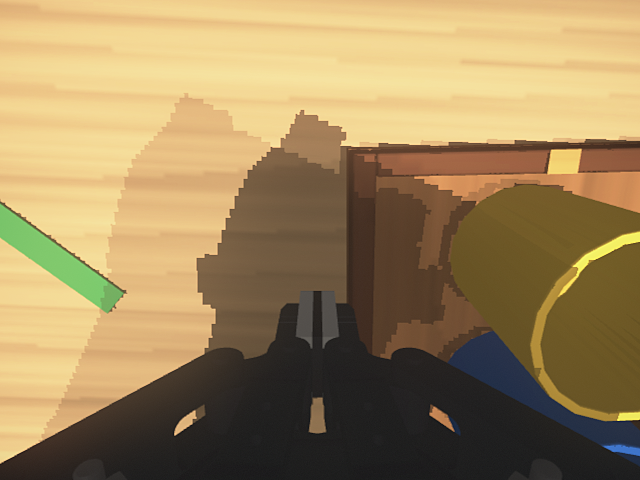

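```bash
python3 - <<'E'
from h import *
d=grab('wrist');P=np.load('w28.npy');pin=np.array([.4317,-.0909,0])
for u,v in((565,161),):
    p=at_z(d,P,u,v,.036)-pin; print(np.hypot(*p[:2]),np.arctan2(p[1],p[0]))
E
python3 arc2.py .170 .0857 -1 -2 -3 -4 -5 -6 -7 -8 -9 -10
```

```text
0.22982741615268465 0.0601843398418002
{"travel": [0.0015, 0.003, 0], "twist": [0, 0, 1.0], "claw": 0.0}, {"travel": [0.0029, 0.006, 0], "twist": [0, 0, 2.0], "claw": 0.0}, {"travel": [0.0043, 0.009, 0], "twist": [0, 0, 3.0], "claw": 0.0}, {"travel": [0.0056, 0.0121, 0], "twist": [0, 0, 4.0], "claw": 0.0}, {"travel": [0.0068, 0.0151, 0], "twist": [0, 0, 5.0], "claw": 0.0}, {"travel": [0.008, 0.0182, 0], "twist": [0, 0, 6.0], "claw": 0.0}, {"travel": [0.0092, 0.0214, 0], "twist": [0, 0, 7.0], "claw": 0.0}, {"travel": [0.0103, 0.0245, 0], "twist": [0, 0, 8.0], "claw": 0.0}, {"travel": [0.0113, 0.0276, 0], "twist": [0, 0, 9.0], "claw": 0.0}, {"travel": [0.0123, 0.0308, 0], "twist": [0, 0, 10.0], "claw": 0.0},
```

Call:
{"fn": "apply_moves", "kwargs": {"commands": [{"travel":[0.0007,0.0015,0],"twist":[0,0,0.5],"claw":0.0},{"travel":[0.0022,0.0045,0],"twist":[0,0,1.5],"claw":0.0},{"travel":[0.0036,0.0075,0],"twist":[0,0,2.5],"claw":0.0},{"travel":[0.005,0.0106,0],"twist":[0,0,3.5],"claw":0.0},{"travel":[0.0062,0.0136,0],"twist":[0,0,4.5],"claw":0.0},{"travel":[0.0074,0.0167,0],"twist":[0,0,5.5],"claw":0.0},{"travel":[0.0086,0.0198,0],"twist":[0,0,6.5],"claw":0.0},{"travel":[0.0098,0.0229,0],"twist":[0,0,7.5],"claw":0.0},{"travel":[0.0108,0.026,0],"twist":[0,0,8.5],"claw":0.0},{"travel":[0.0118,0.0292,0],"twist":[0,0,9.5],"claw":0.0}]}}

```text
clock: 57.75
position: [0.6109, -0.0259, 0.0254]
tool_rot: [3.141, -0.001, -0.12]
force: [0.7, 1.7, 0.5]
grip_width: 0.0
```

Call:
{"fn": "apply_moves", "kwargs": {"commands": [{"travel":[0.0015,0.003,0],"twist":[0,0,1.0],"claw":0.0},{"travel":[0.0029,0.006,0],"twist":[0,0,2.0],"claw":0.0},{"travel":[0.0043,0.009,0],"twist":[0,0,3.0],"claw":0.0},{"travel":[0.005,0.0105,0],"twist":[0,0,3.5],"claw":0.0},{"travel":[0.0056,0.0121,0],"twist":[0,0,4.0],"claw":0.0},{"travel":[0.006,0.013,0],"twist":[0,0,4.3],"claw":0.0},{"travel":[0.006,0.013,0],"twist":[0,0,4.3],"claw":0.0}]}}

```text
clock: 58.45
position: [0.6152, -0.0394, 0.0254]
tool_rot: [3.141, -0.001, -0.193]
force: [1.4, 1.4, 1.2]
grip_width: 0.0
```

```bash
python3 tray.py; python3 look.py w29 .6656,-.1414,0
```

```text
yaw -0.1933 tray frame TCP 0.1702 0.0858 z 0.0254 F [1.4 1.4 1.2] w 0.0 58.45
.6656,-.1414,0 [534.2 129. ]
```

View pics/w29.png

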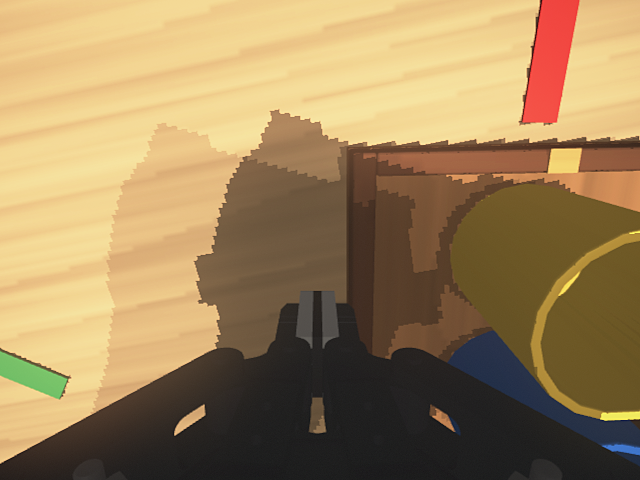

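```bash
python3 - <<'E'
from h import *
d=grab('wrist');P=np.load('w29.npy');pin=np.array([.4317,-.0909,0])
for n,u,v,z in(('notch',565,160.5,.036),('rednear',540,122.5,0),('redmid',554,40,0)):
    p=at_z(d,P,u,v,z)-pin; print(n,np.hypot(*p[:2]),np.arctan2(p[1],p[0]))
E
python3 arc2.py .170 .0858 -.5 -1 -1.5 -1.8
```

```text
notch 0.22987865791714748 -0.1815209829292473
rednear 0.241929279062478 -0.22059535503653238
redmid 0.27292705189935973 -0.21867534289683335
{"travel": [0.0007, 0.0015, 0], "twist": [0, 0, 0.5], "claw": 0.0}, {"travel": [0.0015, 0.003, 0], "twist": [0, 0, 1.0], "claw": 0.0}, {"travel": [0.0022, 0.0045, 0], "twist": [0, 0, 1.5], "claw": 0.0}, {"travel": [0.0026, 0.0054, 0], "twist": [0, 0, 1.8], "claw": 0.0},
```

Call:
{"fn": "apply_moves", "kwargs": {"commands": [{"travel":[0.0007,0.0015,0],"twist":[0,0,0.5],"claw":0.0},{"travel":[0.0015,0.003,0],"twist":[0,0,1.0],"claw":0.0},{"travel":[0.0022,0.0045,0],"twist":[0,0,1.5],"claw":0.0},{"travel":[0.0027,0.0057,0],"twist":[0,0,1.9],"claw":0.0},{"travel":[0.0027,0.0057,0],"twist":[0,0,1.9],"claw":0.0},{"travel":[0.0027,0.0057,0],"twist":[0,0,1.9],"claw":0.0}]}}

```text
clock: 59.25
position: [0.6167, -0.0456, 0.0254]
tool_rot: [3.141, -0.001, -0.226]
force: [1.0, -0.2, 0.0]
grip_width: 0.0003
```

Call:
{"fn": "apply_moves", "kwargs": {"commands": [{"travel":[0,-0.005,0],"twist":[0,0,0],"claw":0.0},{"travel":[0,-0.02,0],"twist":[0,0,0],"claw":0.0},{"travel":[0,-0.035,0],"twist":[0,0,0],"claw":0.0},{"travel":[0,-0.035,-0.04],"twist":[0,0,0],"claw":0.0},{"travel":[0,-0.035,-0.09],"twist":[0,0,0],"claw":0.0},{"travel":[0,-0.035,-0.14],"twist":[0,0,0],"claw":0.0},{"travel":[-0.03,-0.035,-0.19],"twist":[0,0,0],"claw":0.0},{"travel":[-0.05,-0.035,-0.24],"twist":[0,0,0],"claw":0.0},{"travel":[-0.05,-0.035,-0.25],"twist":[0,0,0],"claw":0.0},{"travel":[-0.05,-0.035,-0.25],"twist":[0,0,0],"claw":0.0}]}}

```text
clock: 60.25
position: [0.5765, 0.0019, 0.2786]
tool_rot: [-3.139, -0.005, -0.224]
force: [-0.3, 0.2, -0.3]
grip_width: -0.0001
```

```bash
python3 look.py w30 .4317,-.0909,.048 .7035,-.1496,0; python3 plan.py 0.5 0.1 0.3 0
```

```text
.4317,-.0909,.048 [432.9 311.1]
.7035,-.1496,0 [440.2  26.5]
pos [0.5757 0.0013 0.2747] rpy [179.97  -0.   -12.89] F [-0.3  0.3 -0.5] w -0.0001 t 60.4
travel [-0.0958, -0.0793, -0.0253] twist [0.03, -0.0, -12.89] dist 0.127
```

View pics/w30.png

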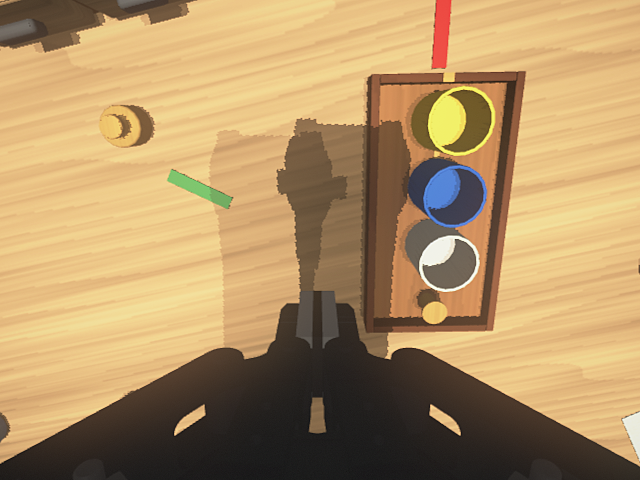

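```bash
python3 - <<'E'
from h import *
d=grab('wrist');P=np.load('w30.npy');pin=np.array([.4317,-.0909,0]); cv2.imwrite('pics/side30.png',grab('side')['frame']); cv2.imwrite('pics/scene30.png',grab('scene')['frame'])
crop(cv2.imread('pics/w30.png'),360,0,560,150,4,'pics/w30c.png')
crop(cv2.imread('pics/side30.png'),250,220,410,340,5,'pics/side30c.png')
crop(cv2.imread('pics/scene30.png'),220,210,380,330,5,'pics/scene30c.png')
print('pin',at_z(d,P,434,312,.048))
for n,u,v,z in(('notch',448.5,77,.036),('rednear',440,68,0),('redmid',443,0,0),('green',200,189,0)):
    p=at_z(d,P,u,v,z)-pin; print(n,np.hypot(*p[:2]),np.arctan2(p[1],p[0]))
E
```

```text
pin [ 0.43041203 -0.09187617  0.048     ]
notch 0.22956926349497472 -0.21482548536579382
rednear 0.24127078685218667 -0.22390192214472387
redmid 0.3005257441098919 -0.215389822799093
green 0.2757280577588699 0.8920772617115419
```

View pics/side30c.png

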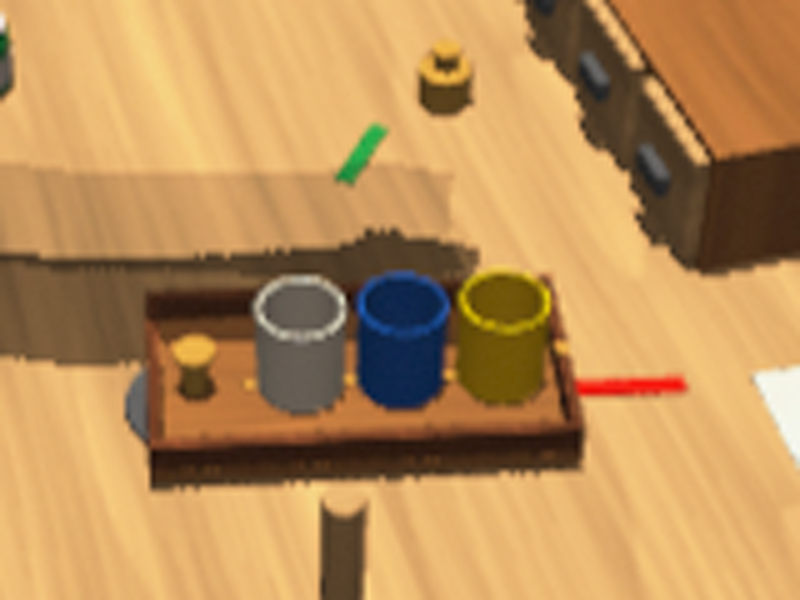

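View pics/w30c.png

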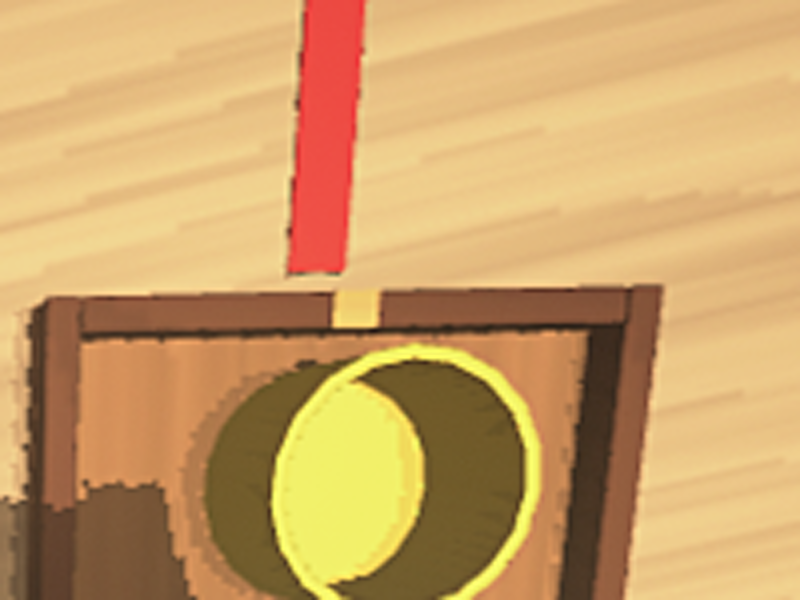

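View pics/scene30.png

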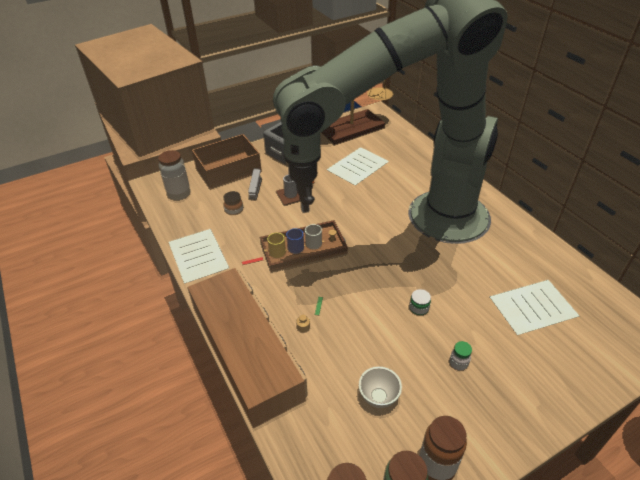

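The notch reads −0.215 rad, against −0.213 to −0.224 for the red mark. All three cups are standing and the robot is clear, so I'm handing in.

```bash
python3 -c "
from h import *
f=grab('side')['frame'];crop(f,230,230,430,430,3,'pics/fin.png');print(bot.observe()['clock']);print(bot.job_done())"
```

```text
60.6
the job is handed in; nothing more can be done
None
```

View pics/fin.png

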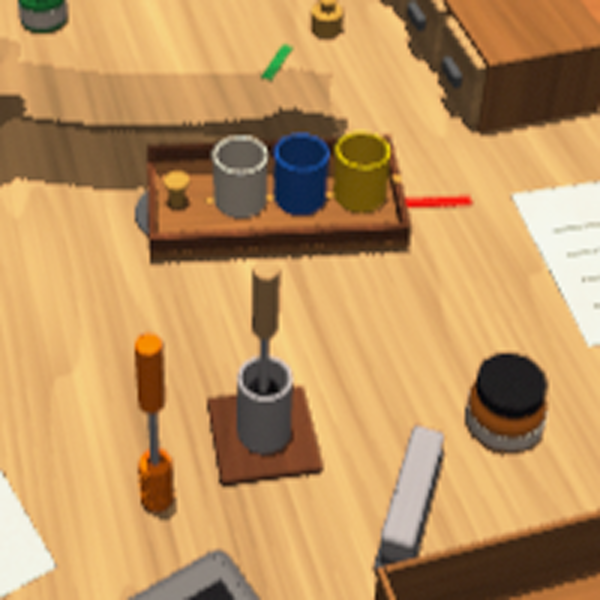

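The job is done and handed in at 60.6 s, with no failed checks; no verdict was reported. All three cups were present. I did the steps in the order asked:
- **Tray to green:** swung until its centreline was within about 0.005 rad of the green mark.
- **Brushing:** white, then yellow, then blue. In each cup the wrist force showed the tip touching the floor, and I then raised the brush clear of the rim.
- **Brush:** put back in its stand.
- **Loading:** all three cups stood upright along the tray's centreline.
- **Tray to red:** pushed round slowly with the closed fingers against its outer wall.

**Last checks:** the final pictures show the three cups standing in the tray and the brush upright in its stand. The orange brush and the other things look unmoved, and the gripper is touching nothing. The tray's heading measured −0.215 rad. Readings of the red mark varied with the view, from −0.213 rad (fixed cameras) to −0.224 rad (wrist camera), so the tray is aligned to within about 0.01 rad. The highest wrist force I read was about 21 N, when the brush touched the white cup's floor.

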